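Load the slim boxes into the locked bay under the overhang

TASK

Slide the loading bay's transport lock fully open, to its left-hand end stop, then slide every loose slim press-button box in under the overhang, fully home against the back stop, lid up and button end facing out towards the robot, one box to a lane, filling the lanes from the one next to the lock grip with no empty lane between boxes. When all boxes are in, slide the lock fully back to its locked end stop. Leave the stapler, tape dispenser, paperweight and clip jar undisturbed.

Things in the scene. Friction and masses are not known exactly. Their poses are not given: they have to be found in the camera images.
- bay: grey metal loading bay fixed on the shelf: four lanes side by side under a clear overhang. Origin: on the table (z = 0) under the middle of the overhang's front edge; x points into the lanes, away from the robot, y left along the front edge. Lane floor and the open lip in front (from x = -60 mm) are 10 mm above the table. Upright rails with rounded noses bound the lanes, from x = 0 on
- overhang (a point): middle of the overhang's front edge, at its underside, 62 mm above the table; axes as the bay's. The overhang is a clear plate 5 mm thick (top 67 mm above the table) that covers bay x = 0 to 112 mm and y = -139 to 139 mm; nothing stands on it. The rails under it are 6 mm thick, at bay y = 136, 68, 0, -68, -136 mm; each lane is 62 mm clear in width
- back_stop (a point): middle of the back stop, a lip across the rear of all lanes, its face at bay x = 108 mm, 22 mm high above the lane floor; point at floor height. A box pushed home touches it and its button end then stands 5 mm proud of the overhang's front edge
- lock (a joint): transport lock: a bar let in flush across the lip at bay x = -20 mm, with four steel pegs 6 mm thick standing 12 mm above the floor. Value in m along bay +y (left): 0 = locked end stop (a peg in the middle of each lane mouth), 0.034 = open end stop (pegs in front of the rails, lanes free). Starts at or near locked. Friction about 2 N; stays where left
- lock_grip (a point): the lock's grip, an upright black block 18 mm (bay x) x 16 mm (bay y), top 45 mm above the table, at the left-hand end of the bar, at bay y = 180 mm + lock value; this point is on its axis 34 mm above the table, axes as the bay's
- lane0 (a point): lane 0 (leftmost, next to the lock grip): where the origin of a box lies when it is home in this lane, on the lane's floor 10 mm above the table, 53 mm behind the overhang's front edge; lane centres lie at bay y = 102, 34, -34, -102 mm; axes as the bay's
- lane1 (a point): lane 1 (counted from the left, starting at 0): where the origin of a box lies when it is home in this lane, on the lane's floor 10 mm above the table, 53 mm behind the overhang's front edge; lane centres lie at bay y = 102, 34, -34, -102 mm; axes as the bay's
- lane2 (a point): lane 2 (counted from the left, starting at 0): where the origin of a box lies when it is home in this lane, on the lane's floor 10 mm above the table, 53 mm behind the overhang's front edge; lane centres lie at bay y = 102, 34, -34, -102 mm; axes as the bay's
- lane3 (a point): lane 3 (rightmost): where the origin of a box lies when it is home in this lane, on the lane's floor 10 mm above the table, 53 mm behind the overhang's front edge; lane centres lie at bay y = 102, 34, -34, -102 mm; axes as the bay's
- box0: slim smoky grey press-button box (may be absent; all alike), 110 mm long (x), 50 mm wide (y), 40 mm high, about 0.13 kg, rigid, lying lid up. Origin: centre of underside; x points along it, away from the button end. The button is a white block 18 mm wide, 12 mm high, 3 mm proud of the end face at -x
- button0 (a point): outer face of the button of box0: at (-58, 0, 24) mm in the box's frame
- box1: slim smoky grey press-button box (may be absent; all alike), 110 mm long (x), 50 mm wide (y), 40 mm high, about 0.13 kg, rigid, lying lid up. Origin: centre of underside; x points along it, away from the button end. The button is a white block 18 mm wide, 12 mm high, 3 mm proud of the end face at -x
- button1 (a point): outer face of the button of box1: at (-58, 0, 24) mm in the box's frame
- box2: slim smoky grey press-button box (may be absent; all alike), 110 mm long (x), 50 mm wide (y), 40 mm high, about 0.13 kg, rigid, lying lid up. Origin: centre of underside; x points along it, away from the button end. The button is a white block 18 mm wide, 12 mm high, 3 mm proud of the end face at -x
- button2 (a point): outer face of the button of box2: at (-58, 0, 24) mm in the box's frame
- box3: slim smoky grey press-button box (may be absent; all alike), 110 mm long (x), 50 mm wide (y), 40 mm high, about 0.13 kg, rigid, lying lid up. Origin: centre of underside; x points along it, away from the button end. The button is a white block 18 mm wide, 12 mm high, 3 mm proud of the end face at -x
- button3 (a point): outer face of the button of box3: at (-58, 0, 24) mm in the box's frame
- paperweight: clear glass paperweight, a dome 62 mm across and 41 mm high; bystander. Origin: centre of underside
- clip_jar: open clear jar of steel paper clips, 56 mm across, 60 mm high; bystander. Origin: centre of underside
- stapler: red stapler, 135 x 36 x 50 mm; bystander. Origin: centre of underside
- tape_dispenser: aluminium tape dispenser, 150 x 55 x 87 mm; bystander. Origin: centre of underside
Mind the look-alikes: they are no part of the job. What is shaped like the box1 but yellow is not meant.

How it is judged:
By the outcome, as a careful person would: the job done as asked, in the order asked, and still so for the second after the job is handed in, with the robot touching nothing.
Of box0, box1, box2, box3 only 3 to 4 are there at a start; the rules pass over those that are not, and their reading is None.
At some moment in a run one of box0, box1, box2, box3 may be knocked a few centimetres aside while the robot is not near it.
Once in a run the grip may slacken for a moment while it holds something.
It also fails if it takes over 210 s, if anything falls off the work surface, if the arm or the gripper's body presses on something with over 40 N, if the wrist force passes 120 N, or if a joint passes its speed limit or range.

ROBOT

A 6-joint arm with a two-finger parallel gripper is mounted at the origin on the work surface. World frame = base frame: x ahead of the robot, y to its left, z up, the work surface at z = 0. Lengths are in m, angles in rad, forces in N, time in s.
With the tool pointing down it reaches from about 0.25 to 0.725 m from the base axis. Payload 4 kg.
Tool frame: the origin (TCP) lies on the centre line of the jaws, within the pads' length; the fingertips stand 22 mm ahead of it and the grasp point (between the pads) lies 3 mm ahead of it (bot.tip_reach is the distance from the TCP to the fingertips, in m); z points along the fingers, y is the line along which they close (so a half turn about z gives the same grasp; the last joint's range is limited). The gripper opens to 85 mm and grips with 20 to 120 N. Pads are 22 mm wide; open, the fingers measure 114 mm over their backs; the gripper's body (76 mm by 85 mm) begins 54 mm behind the grasp point. The pads swing forward as they close: fully open they stand 13 mm farther back than shut.
Start: joints at [1.295, 0.241, 0.005, 1.335, 0, 1.571], TCP at [0.136, 0.481, 0.253] pointing down, gripper open.
Joint ranges: [-2.72, 2.72], [-1.05, 1.87], [-1.09, 1.28], [-1.99, 2.15], [-1.42, 1.44], [-3.14, 3.14]. Speed limits (rad/s): [2.79, 2.79, 3.14, 3.14, 3.14, 3.14].

INTERFACE

Orientations are given as a unit quaternion [x, y, z, w].
In Python, from workcell import bot gives the robot as it stands. The module is installed in compiled form; this text tells all that it offers.
- The arm moves only by the tool apply_moves, never from a script. Its argument "commands" is a list of rows, each a list of 4 numbers: the shift along the tool's x, y, z scaled (see below), then the turn about the tool's z scaled (see below). In form: [[tx, ty, tz, roll], ...]. A call has exactly 5 rows; each row shifts and turns the commanded pose from where the row before left it, along the tool's axes as they then stand; what a row does not reach is not made up. The controller multiplies each number of a shift by 20 mm and each number of a turn by 60 degrees. A row lasts 1/12 s, in which the tool goes at most 41.7 mm and 7.16 degrees, less where a joint would pass 70% of its speed; a pose out of reach is approached as far as the arm can. A call with a number of a shift or a turn outside -1 to 1 is refused whole. A call with a gripper value outside its range is refused whole. "claw" is the closure, from 0 (fully open) to 1 (shut), set as the call begins (left out, the last holds). The fingers move at their own pace and stop on an object; the grip force is fixed at half the most. Time passes only in rows, so rows that do not move let the fingers close, or fill a call up. It gives the time, the measured TCP pose, the force, the opening and the grip force at its end, in the units of the state.
- bot.get_obs(): the state, without advancing time (a new reading comes with each control period).
- bot.camera(name): name is "side" or "top"; returns a dict with "image" (480x640x3 uint8, blue, green, red), "camera_matrix" (3x3 intrinsics, pixels), "R" (3x3) and "t" (3): a world point X has camera coordinates R X + t. Camera axes: x right, y down, z forward; pixel columns grow to the right and rows downward; lengths in m; the calibration is good to about 2 mm. A picture is of the moment at which its call begins. There is no depth.
- bot.job_done(): hands the job in; it is judged then, once.
The state is a dict: "clock": time; "joint_pos": joint angles; "joint_vel": joint speeds; "tau": joint torques, N m; "eef_pos": TCP position; "tool_rot": TCP orientation; "ft_force": force on the tool from outside, world axes, zero at the start; "ft_torque": the same for the moment, N m; "grip_width": finger opening in m; "grasp_force": force on a finger pad.
Only numpy, scipy, OpenCV 4.12 (cv2) and the standard library are available. Lean on these libraries where they do the work, as an engineer would, in place of code of your own. Each camera call takes 0.05 s, during which the arm holds its last target. There are 200 camera calls.

## Working session

There is one attempt and no reset: what is moved stays moved. The work goes in short steps, Python scripts to look and compute and a tool call to move; the robot and the scene stay as the last step left them, time stands still between calls to the robot, and variables do not carry over. Pictures are saved under pics/ and viewed, at most 14 in all, crops included, and the job is handed in when it is done.

Besides the shell and the picture viewer there is one more tool, called after "Call:" in YAML: its name, and indented under it one key for each argument. apply_moves: Moves the arm, as the interface text tells. Shifts and turns lie within -1 to 1; 1 stands for 20 mm of shift or 60 degrees of turn. Its arguments: {"type":"object","properties":{"commands":{"type":"array","items":{"type":"array","items":{"type":"number","minimum":-1,"maximum":1}}},"claw":{"type":"number"}},"required":["commands"]}

```bash
mkdir -p pics
python3 - <<'E'
from workcell import bot
import cv2
o=bot.get_obs();print({k:o[k] for k in('clock','eef_pos','tool_rot','ft_force','grip_width')})
for n in('top','side'):
    c=bot.camera(n);cv2.imwrite(f'pics/{n}0.png',c['image']);print(n,c['camera_matrix'],c['R'],c['t'])
E
```

```text
{'clock': 0.0, 'eef_pos': array([0.13599934, 0.4805349 , 0.25240364]), 'tool_rot': array([ 1.37469522e-01,  9.90505432e-01, -1.04723733e-03, -1.54486369e-04]), 'ft_force': array([-0.3976085 ,  0.06493704, -0.72859507]), 'grip_width': 0.0854093888138568}
top [[565.92976587   0.         317.40747168]
 [  0.         565.92976587 244.3882446 ]
 [  0.           0.           1.        ]] [[ 2.85393666e-02 -9.99588187e-01  2.99337495e-03]
 [-9.93715346e-01 -2.86956949e-02 -1.08195968e-01]
 [ 1.08237309e-01  1.13281769e-04 -9.94125079e-01]] [-0.01990364  0.52007052  1.40393834]
side [[476.99142192   0.         322.00849829]
 [  0.         476.99142192 240.38900243]
 [  0.           0.           1.        ]] [[ 0.77346129 -0.63364426 -0.01589292]
 [-0.35786    -0.41585381 -0.83606329]
 [ 0.52315758  0.65235003 -0.54840276]] [-0.38556919  0.22990031  0.91149364]
```

View pics/top0.png

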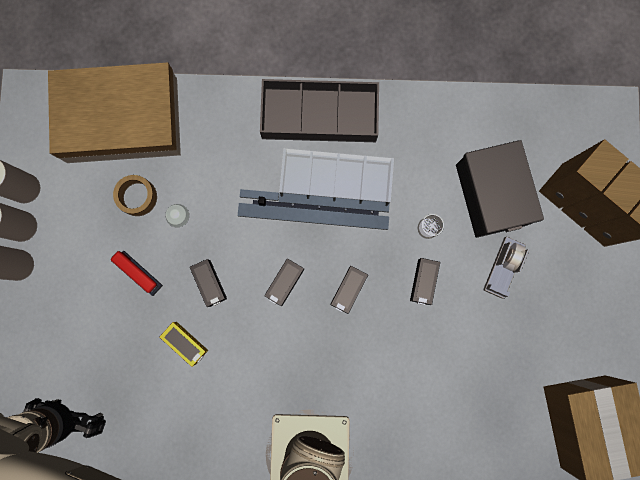

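View pics/side0.png

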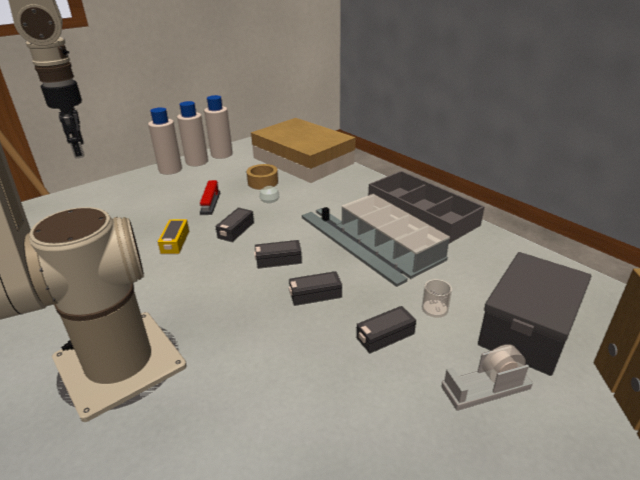

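Four grey boxes lie at top-view pixels (208,283), (285,282), (349,289) and (425,281), with their white button ends toward the robot. The bay lip runs from (238,203) to (389,222), and the lock grip is at (261,201). I'll zoom in next.

```bash
cat > h.py <<'E'
import numpy as np,cv2
def cast(c,px,z):
    px=np.atleast_2d(np.array(px,float));K=c['camera_matrix'];R=c['R'];o=-R.T@c['t']
    d=(R.T@np.linalg.inv(K)@np.c_[px,np.ones(len(px))].T).T
    return o+d*((z-o[2])/d[:,2])[:,None]
def proj(c,X):
    q=np.atleast_2d(X)@c['R'].T+c['t'];q=q@c['camera_matrix'].T;return q[:,:2]/q[:,2:]
E
python3 - <<'E'
import cv2
a=cv2.imread('pics/top0.png')
cv2.imwrite('pics/z1.png',cv2.resize(a[140:240,230:400],None,fx=4.7,fy=4.7,interpolation=cv2.INTER_CUBIC))
cv2.imwrite('pics/z2.png',cv2.resize(a[250:320,185:445],None,fx=3,fy=3,interpolation=cv2.INTER_CUBIC))
for p in[(208,280),(285,278),(349,285),(425,278)]:print(a[p[1],p[0]],a[p[1]+3,p[0]+14])
E
```

```text
[ 95 101 108] [164 161 159]
[109 114 124] [162 160 158]
[119 125 134] [157 155 152]
[110 115 126] [157 155 153]
```

View pics/z1.png

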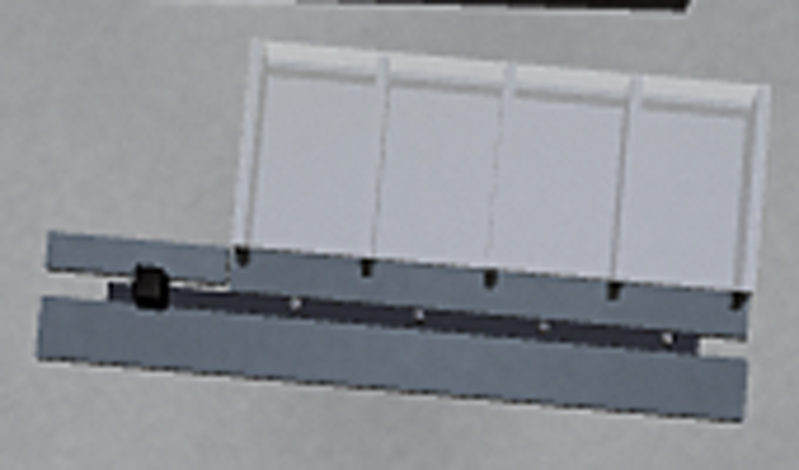

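View pics/z2.png

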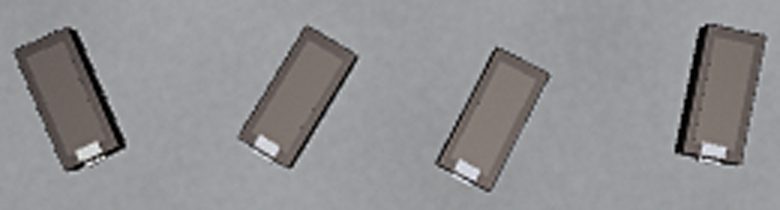

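The zoom shows the overhang's front edge running from (231,247) to (752,292), with its back corners at (253,38) and (770,85). The lock pegs are at (295,303) to (668,338), the grip is at (151,283), and each box's white button is at its lower end.

```bash
cat >> h.py <<'E'
def boxes(c):
    a=cv2.GaussianBlur(c['image'],(3,3),0).astype(int);m=((a[...,2]-a[...,0]>5)&(a[...,2]>75)&(a[...,2]<170)).astype(np.uint8)
    m[:225]=0;m[345:]=0;out=[]
    for k in cv2.findContours(m,0,2)[0]:
        if cv2.contourArea(k)<350: continue
        P=cast(c,k[:,0],.04)[:,:2]
        (x,y),(w,h),t=cv2.minAreaRect((P*1000).astype(np.float32))
        if max(w,h)>150: continue
        if w<h:w,h,t=h,w,t+90
        t=(t+90)%180-90
        out.append((round(x),round(y),round(w),round(h),round(t,1)))
    return sorted(out,key=lambda b:-b[1])
E
python3 - <<'E'
from h import *; from workcell import bot; from scipy.optimize import least_squares
c=bot.camera('top')
f=lambda u,v:(230+(u+.5)/4.7-.5,140+(v+.5)/4.7-.5)
P=[f(231,247),f(752,292),f(770,85),f(253,38)]+[f(295,303),f(419,316),f(543,326),f(668,338)]
B=np.array([[0,139,67],[0,-139,67],[112,-139,67],[112,139,67],[-20,102,22],[-20,34,22],[-20,-34,22],[-20,-102,22]])/1000
W=np.array([cast(c,p,b[2])[0,:2] for p,b in zip(P,B)])
def r(q):
    R=np.array([[np.cos(q[2]),-np.sin(q[2])],[np.sin(q[2]),np.cos(q[2])]]);b=B[:,:2].copy();b[4:,1]+=q[3]
    return (b@R.T+q[:2]-W).ravel()
s=least_squares(r,[.6,0,0,0]);print('bay',s.x,np.degrees(s.x[2]),(s.fun*1000).round(1))
e=cast(c,[f(37,358),f(743,421)],.01);print(e,np.degrees(np.arctan2(*(e[0]-e[1])[:2])))
print('grip',cast(c,[f(151,283)],.045))
for b in boxes(c):print(b)
E
```

```text
bay [ 0.63625822 -0.0435488  -0.06252272  0.00269462] -3.5822878376835967 [ 0.9  0.4 -0.3 -1.1 -0.7 -0.2 -0.9  1.  -0.2  0.1  0.7 -0.   0.  -0.2
  0.4  0.1]
[[ 0.59058471  0.20297654  0.01      ]
 [ 0.56695359 -0.18451117  0.01      ]] 3.489887959149152
grip [[0.62756161 0.13859386 0.045     ]]
(438, 454, 134, 34, 50.4)
(416, 268, 106, 46, 25.8)
(423, 76, 107, 47, -29.6)
(410, -87, 108, 48, -26.0)
(435, -278, 107, 47, -10.7)
```

```bash
cat >> h.py <<'E'
BO=np.array([.6363,-.0435]);BY=-3.58
def bay(x,y):
    a=np.radians(BY);return BO+np.array([[np.cos(a),-np.sin(a)],[np.sin(a),np.cos(a)]])@[x,y]
def th(o):
    x,y,z,w=o['tool_rot'];return np.degrees(np.arctan2(2*(x*y+z*w),1-2*(y*y+z*z)))%360
def to(o,xy,z,theta):
    "print roll (units, first) then shifts (units of 20mm) in the frame after the roll"
    d=np.array([*xy,z])-o['eef_pos'];a=np.radians(theta);e=np.array([np.cos(a),np.sin(a)]);n=np.array([e[1],-e[0]])
    print('at',o['eef_pos'].round(4),'th',th(o).round(1),'t',round(o['clock'],1),'F',o['ft_force'].round(1),'| roll',round((th(o)-theta)/60,3),'tx',round(d[:2]@e/.02,3),'ty',round(d[:2]@n/.02,3),'tz',round(-d[2]/.02,3))
E
python3 - <<'E'
from h import *; from workcell import bot
to(bot.get_obs(),bay(-.02,.15),.045,176.42)
E
```

```text
at [0.136  0.4807 0.2526] th 164.2 t 0.1 F [-0.6  0.6 -0.4] | roll -0.204 tx -25.6 ty -17.096 tz 10.381
```

Call:
apply_moves:
  commands:
    - [0, 0, 0, -0.1]
    - [0, 0, 0, -0.103]
    - [0, 0, 0, 0]
    - [0, 0, 0, 0]
    - [0, 0, 0, 0]
  claw: 1

```text
clock: 0.57
eef_pos: [0.1361, 0.481, 0.2531]
tool_rot: [0.033, 0.999, -0.0, -0.0]
ft_force: [0.6, -0.3, 1.3]
grip_width: 0.0257
grasp_force: 0.0
```

Call:
apply_moves:
  commands:
    - [-0.85, -0.57, 0, 0]
    - [-0.85, -0.57, 0, 0]
    - [-0.85, -0.57, 0, 0]
    - [-0.85, -0.57, 0, 0]
    - [-0.85, -0.57, 0, 0]

```text
clock: 0.98
eef_pos: [0.218, 0.4182, 0.2533]
tool_rot: [0.032, 0.999, -0.0, -0.0]
ft_force: [0.7, -0.7, -0.1]
grip_width: 0.0001
grasp_force: 0.0
```

Call:
apply_moves:
  commands:
    - [-0.85, -0.57, 0, 0]
    - [-0.85, -0.57, 0, 0]
    - [-0.85, -0.57, 0, 0]
    - [-0.85, -0.57, 0, 0]
    - [-0.85, -0.57, 0, 0]

```text
clock: 1.4
eef_pos: [0.2993, 0.3559, 0.2534]
tool_rot: [0.032, 0.999, 0.0, 0.0]
ft_force: [0.4, -0.1, -1.1]
grip_width: -0.0002
grasp_force: 0.0
```

Call:
apply_moves:
  commands:
    - [-0.85, -0.57, 0, 0]
    - [-0.85, -0.57, 0, 0]
    - [-0.85, -0.57, 0, 0]
    - [-0.85, -0.57, 0, 0]
    - [-0.85, -0.57, 0, 0]

```text
clock: 1.82
eef_pos: [0.3805, 0.2936, 0.2533]
tool_rot: [0.033, 0.999, 0.0, 0.0]
ft_force: [0.5, -0.2, 0.2]
grip_width: -0.0001
grasp_force: 0.0
```

Call:
apply_moves:
  commands:
    - [-0.85, -0.57, 0, 0]
    - [-0.85, -0.57, 0, 0]
    - [-0.85, -0.57, 0, 0]
    - [-0.85, -0.57, 0, 0]
    - [-0.85, -0.57, 0, 0]

```text
clock: 2.23
eef_pos: [0.4618, 0.2313, 0.2533]
tool_rot: [0.033, 0.999, 0.0, -0.0]
ft_force: [1.2, -0.1, 0.5]
grip_width: -0.0
grasp_force: 0.0
```

Call:
apply_moves:
  commands:
    - [-0.85, -0.57, 0, 0]
    - [-0.85, -0.57, 0, 0]
    - [-0.85, -0.57, 0, 0]
    - [-0.85, -0.57, 0, 0]
    - [-0.85, -0.57, 0, 0]

```text
clock: 2.65
eef_pos: [0.543, 0.1691, 0.2532]
tool_rot: [0.033, 0.999, -0.0, -0.0]
ft_force: [0.3, -0.0, 0.8]
grip_width: 0.0001
grasp_force: 0.0
```

Call:
apply_moves:
  commands:
    - [-0.85, -0.57, 0.8, 0]
    - [-0.85, -0.57, 0.8, 0]
    - [-0.85, -0.57, 0.8, 0]
    - [-0.85, -0.57, 0.8, 0]
    - [-0.85, -0.57, 0.8, 0]

```text
clock: 3.07
eef_pos: [0.6242, 0.1069, 0.1724]
tool_rot: [0.033, 0.999, -0.0, -0.0]
ft_force: [0.2, 0.1, 0.2]
grip_width: 0.0
grasp_force: 0.0
```

Run:
```python
from h import *; from workcell import bot
to(bot.get_obs(),bay(-.02,.15),.045,176.42)
```

```text
at [0.6242 0.1069 0.1724] th 176.3 t 3.1 F [0.2 0.1 0.2] | roll -0.003 tx -0.072 ty 0.035 tz 6.369
```

Call:
apply_moves:
  commands:
    - [-0.07, 0, 1, 0]
    - [0, 0, 1, 0]
    - [0, 0, 1, 0]
    - [0, 0, 1, 0]
    - [0, 0, 1, 0]

```text
clock: 3.48
eef_pos: [0.6249, 0.1073, 0.0721]
tool_rot: [0.033, 0.999, -0.0, -0.0]
ft_force: [0.2, -0.1, -0.3]
grip_width: -0.0
grasp_force: 0.0
```

Call:
apply_moves:
  commands:
    - [0, 0, 0.7, 0]
    - [0, 0, 0.67, 0]
    - [0, 0, 0, 0]
    - [0, 0.2, 0, 0]
    - [0, 0.2, 0, 0]

```text
clock: 3.9
eef_pos: [0.626, 0.1157, 0.0467]
tool_rot: [0.032, 0.999, 0.0, 0.001]
ft_force: [1.1, 1.4, 0.4]
grip_width: 0.0002
grasp_force: 0.0
```

Call:
apply_moves:
  commands:
    - [0, 0.2, 0, 0]
    - [0, 0.2, 0, 0]
    - [0, 0.2, 0, 0]
    - [0, 0.2, 0, 0]
    - [0, 0.2, 0, 0]

```text
clock: 4.32
eef_pos: [0.6274, 0.1357, 0.0468]
tool_rot: [0.032, 0.999, -0.0, 0.001]
ft_force: [1.1, -2.2, 1.6]
grip_width: -0.0001
grasp_force: 1.1
```

Call:
apply_moves:
  commands:
    - [0, 0.1, 0, 0]
    - [0, 0.1, 0, 0]
    - [0, 0.1, 0, 0]
    - [0, 0.1, 0, 0]
    - [0, 0, 0, 0]

```text
clock: 4.73
eef_pos: [0.6271, 0.1439, 0.0458]
tool_rot: [0.031, 1.0, 0.0, -0.0]
ft_force: [0.8, -1.1, 0.7]
grip_width: -0.0002
grasp_force: 0.3
```

Call:
apply_moves:
  commands:
    - [0, 0.1, 0, 0]
    - [0, 0.1, 0, 0]
    - [0, 0.05, 0, 0]
    - [0, 0.05, 0, 0]
    - [0, 0, 0, 0]

```text
clock: 5.15
eef_pos: [0.6274, 0.1494, 0.0458]
tool_rot: [0.032, 1.0, -0.0, -0.0]
ft_force: [0.5, -2.0, 1.2]
grip_width: -0.0003
grasp_force: 1.1
```

Call:
apply_moves:
  commands:
    - [0, 0.05, 0, 0]
    - [0, 0.05, 0, 0]
    - [0, 0.05, 0, 0]
    - [0, 0, 0, 0]
    - [0, 0, 0, 0]

```text
clock: 5.57
eef_pos: [0.6274, 0.1496, 0.0458]
tool_rot: [0.033, 0.999, -0.003, -0.0]
ft_force: [-0.4, -9.4, 1.8]
grip_width: -0.0001
grasp_force: 4.5
```

Call:
apply_moves:
  commands:
    - [0, -0.4, 0, 0]
    - [0, -0.2, -1, 0]
    - [0, 0, -1, 0]
    - [0, 0, -1, 0]
    - [0, 0, -1, 0]
  claw: 0.2

```text
clock: 5.98
eef_pos: [0.6265, 0.141, 0.1263]
tool_rot: [0.031, 1.0, 0.001, -0.001]
ft_force: [0.6, 1.0, -0.0]
grip_width: 0.0603
grasp_force: 0.0
```

Run:
```python
from h import *; from workcell import bot
c=bot.camera('top')
for b in boxes(c):
    print(b)
    if b[1]<300:
        a=np.radians(b[4]);to(bot.get_obs(),np.array(b[:2])/1000-.036*np.array([np.cos(a),np.sin(a)]),.038,180+b[4])
cv2.imwrite('pics/t2.png',cv2.resize(c['image'][140:320,180:460],None,fx=2.8,fy=2.8))
```

```text
(438, 454, 134, 34, 50.4)
(410, -87, 108, 48, -26.0)
at [0.6291 0.1417 0.1315] th 176.4 t 6.0 F [ 1.  -0.4  3.5] | roll 0.373 tx 6.632 ty -15.08 tz 4.675
(435, -278, 107, 47, -10.7)
at [0.6291 0.1417 0.1315] th 176.4 t 6.0 F [ 1.  -0.4  3.5] | roll 0.118 tx 7.439 ty -22.422 tz 4.675
```

View pics/t2.png

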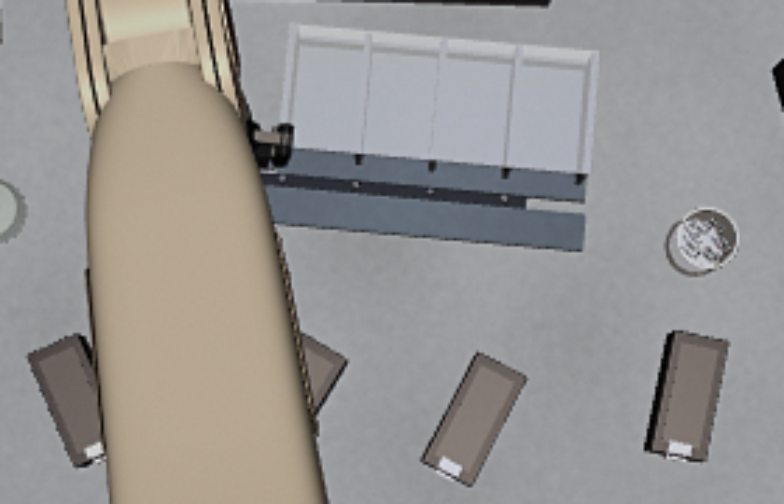

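Call:
apply_moves:
  commands:
    - [0, 0, 0, -0.098]
    - [0, 0, 0, -0.098]
    - [0, 0, 0, -0.098]
    - [0, 0, 0, -0.098]
    - [0, 0, 0, -0.098]
  claw: 0

```text
clock: 6.45
eef_pos: [0.6267, 0.1413, 0.1255]
tool_rot: [-0.226, 0.974, 0.001, -0.0]
ft_force: [0.2, -0.6, -0.9]
grip_width: 0.0852
grasp_force: 0.0
```

```bash
cat >> h.py <<'E'
def grasp(o,b,z=.038,s=.036):
    a=np.radians(b[4]);to(o,np.array(b[:2])/1000-s*np.array([np.cos(a),np.sin(a)]),z,180+b[4])
E
python3 - <<'E'
from h import *; from workcell import bot
c=bot.camera('top');print(boxes(c))
grasp(bot.get_obs(),(416,268,0,0,25.8))
E
```

```text
[(438, 454, 134, 34, 50.4), (410, -87, 108, 48, -26.1), (435, -278, 107, 47, -10.9)]
at [0.6267 0.1412 0.1254] th 206.3 t 6.5 F [ 0.  -1.   0.3] | roll 0.008 tx 8.525 ty 10.291 tz 4.372
```

Next I'll move above the box: 11 rows of tx 0.77, ty 0.93.

Call:
apply_moves:
  commands:
    - [0.77, 0.93, 0, 0.008]
    - [0.77, 0.93, 0, 0]
    - [0.77, 0.93, 0, 0]
    - [0.77, 0.93, 0, 0]
    - [0.77, 0.93, 0, 0]

```text
clock: 6.92
eef_pos: [0.5162, 0.1923, 0.1256]
tool_rot: [-0.218, 0.976, 0.001, -0.0]
ft_force: [-0.5, 1.5, 0.3]
grip_width: 0.0854
grasp_force: 0.0
```

Call:
apply_moves:
  commands:
    - [0.77, 0.93, 0, 0]
    - [0.77, 0.93, 0, 0]
    - [0.77, 0.93, 0, 0]
    - [0.77, 0.93, 0, 0]
    - [0.77, 0.93, 0, 0]

```text
clock: 7.33
eef_pos: [0.4068, 0.2435, 0.1258]
tool_rot: [-0.218, 0.976, 0.001, -0.0]
ft_force: [-0.0, 0.4, 0.2]
grip_width: 0.0852
grasp_force: 0.0
```

Call:
apply_moves:
  commands:
    - [0.77, 0.93, 0, 0]
    - [0, 0, 0, 0]
    - [0, 0, 0, 0]
    - [0, 0, 0, 0]
    - [0, 0, 0, 0]

```text
clock: 7.75
eef_pos: [0.3872, 0.2529, 0.126]
tool_rot: [-0.218, 0.976, 0.0, 0.0]
ft_force: [0.0, -1.0, -0.7]
grip_width: 0.0853
grasp_force: 0.0
```

Run:
```python
from h import *; from workcell import bot
c=bot.camera('top');print(boxes(c))
grasp(bot.get_obs(),(416,268,0,0,25.8))
c=bot.camera('side');cv2.imwrite('pics/s3.png',c['image'][100:400,100:560])
```

```text
[(423, 77, 107, 47, -29.2), (409, -87, 108, 48, -26.0), (435, -278, 107, 47, -10.7)]
at [0.3872 0.2528 0.1259] th 205.2 t 7.8 F [ 0.4  0.1 -0.6] | roll -0.01 tx 0.173 ty 0.06 tz 4.397
```

View pics/s3.png

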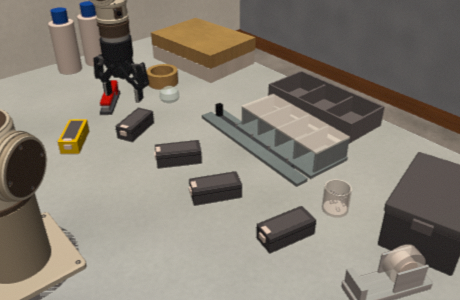

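Call:
apply_moves:
  commands:
    - [0.17, 0.06, 0.9, -0.01]
    - [0, 0, 0.9, 0]
    - [0, 0, 0.9, 0]
    - [0, 0, 0.9, 0]
    - [0, 0, 0.9, 0]

```text
clock: 8.27
eef_pos: [0.3835, 0.2522, 0.0351]
tool_rot: [-0.223, 0.975, 0.0, 0.0]
ft_force: [-0.1, -0.2, 0.4]
grip_width: 0.0857
grasp_force: 0.0
```

Call:
apply_moves:
  commands:
    - [0, 0, 0, 0]
    - [0, 0, 0, 0]
    - [0, 0, 0, 0]
    - [0, 0, 0, 0]
    - [0, 0, 0, 0]
  claw: 1

```text
clock: 8.68
eef_pos: [0.3837, 0.2529, 0.037]
tool_rot: [-0.224, 0.975, 0.0, 0.001]
ft_force: [-0.1, 0.5, -2.0]
grip_width: 0.0487
grasp_force: 63.3
```

Call:
apply_moves:
  commands:
    - [0, 0, 0, 0]
    - [0, 0, 0, 0]
    - [0, 0, -0.5, 0]
    - [0, 0, -1, 0]
    - [0, 0, -1, 0]

```text
clock: 9.1
eef_pos: [0.3816, 0.2518, 0.0857]
tool_rot: [-0.224, 0.975, -0.0, -0.001]
ft_force: [0.8, -0.5, -1.6]
grip_width: 0.0488
grasp_force: 63.5
```

Run:
```python
from h import *; from workcell import bot
c=bot.camera('side');cv2.imwrite('pics/s4.png',cv2.resize(c['image'][80:280,150:430],None,fx=2,fy=2))
o=bot.get_obs();to(o,bay(-.075,.102),.080,176.42)
```

```text
at [0.3842 0.2535 0.0899] th 205.9 t 9.2 F [ 1.2 -0.3  0.3] | roll 0.491 tx -9.756 ty -8.935 tz 0.493
```

View pics/s4.png

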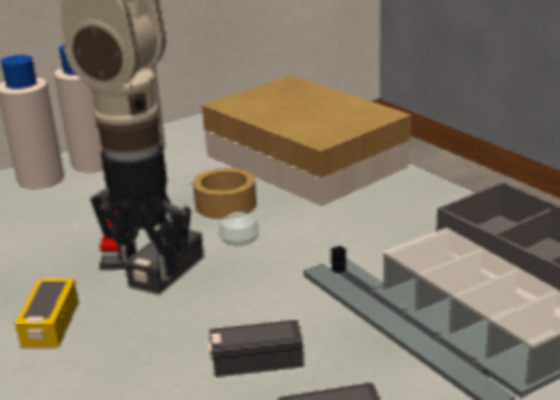

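Call:
apply_moves:
  commands:
    - [0, 0, 0, 0.098]
    - [0, 0, 0, 0.098]
    - [0, 0, 0, 0.098]
    - [0, 0, 0, 0.098]
    - [0, 0, 0, 0.098]

```text
clock: 9.57
eef_pos: [0.3825, 0.2524, 0.0856]
tool_rot: [0.033, 0.999, -0.0, -0.0]
ft_force: [0.7, 0.3, -1.9]
grip_width: 0.0487
grasp_force: 63.4
```

Run:
```python
from h import *; from workcell import bot
o=bot.get_obs();to(o,bay(-.125,.102),.050,176.42)
```

```text
at [0.3825 0.2524 0.0856] th 176.2 t 9.6 F [ 0.7  0.3 -1.9] | roll -0.003 tx -7.339 ty -8.873 tz 1.781
```

Call:
apply_moves:
  commands:
    - [-0.73, -0.89, 0, -0.003]
    - [-0.73, -0.89, 0, 0]
    - [-0.73, -0.89, 0, 0]
    - [-0.73, -0.89, 0, 0]
    - [-0.73, -0.89, 0, 0]

```text
clock: 9.98
eef_pos: [0.4507, 0.1585, 0.0856]
tool_rot: [0.029, 1.0, 0.0, -0.0]
ft_force: [0.5, -0.2, -1.4]
grip_width: 0.0489
grasp_force: 63.5
```

Call:
apply_moves:
  commands:
    - [-0.73, -0.89, 0, 0]
    - [-0.73, -0.89, 0, 0]
    - [-0.73, -0.89, 0, 0]
    - [-0.73, -0.89, 0, 0]
    - [-0.73, -0.89, 0, 0]

```text
clock: 10.4
eef_pos: [0.5184, 0.0653, 0.0854]
tool_rot: [0.029, 1.0, 0.0, -0.0]
ft_force: [-0.1, 0.4, -1.9]
grip_width: 0.0489
grasp_force: 63.5
```

Call:
apply_moves:
  commands:
    - [0, 0, 0.6, 0]
    - [0, 0, 0.6, 0]
    - [0, 0, 0.3, 0]
    - [0, 0, 0, 0]
    - [0, 0, 0, 0]

```text
clock: 10.82
eef_pos: [0.5175, 0.0664, 0.0554]
tool_rot: [0.029, 1.0, -0.0, -0.001]
ft_force: [-0.2, 0.0, -1.8]
grip_width: 0.0488
grasp_force: 63.5
```

Run:
```python
from h import *; from workcell import bot
c=bot.camera('side');cv2.imwrite('pics/s5.png',cv2.resize(c['image'][130:310,230:480],None,fx=2.5,fy=2.5))
o=bot.get_obs();to(o,bay(-.02,.102),.049,176.42)
```

```text
at [0.5181 0.0665 0.056 ] th 176.7 t 10.9 F [ 0.5 -0.2 -1.6] | roll 0.005 tx -5.243 ty -0.022 tz 0.351
```

View pics/s5.png

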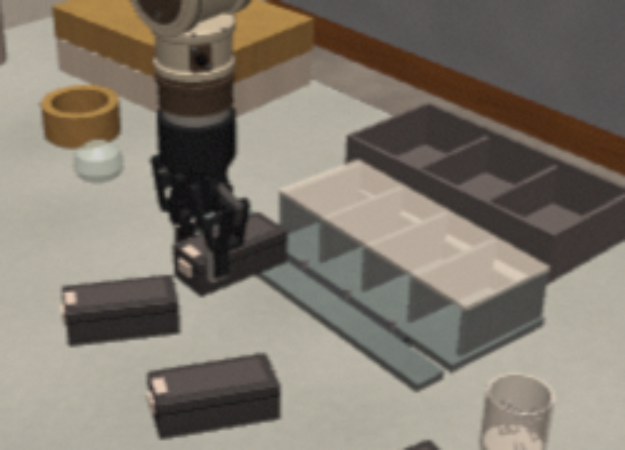

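The held box is level and lined up with lane 0, the leftmost. Now I'll slide it in.

Call:
apply_moves:
  commands:
    - [0, 0, 0.3, 0.005]
    - [-0.4, 0, 0, 0]
    - [-0.5, 0, 0, 0]
    - [-0.5, 0, 0, 0]
    - [-0.5, 0, 0, 0]

```text
clock: 11.28
eef_pos: [0.5573, 0.064, 0.0503]
tool_rot: [0.031, 1.0, 0.0, 0.001]
ft_force: [-1.4, 0.3, -1.3]
grip_width: 0.0488
grasp_force: 63.5
```

Call:
apply_moves:
  commands:
    - [-0.5, 0, 0, 0]
    - [-0.5, 0, 0, 0]
    - [-0.5, 0, 0, 0]
    - [-0.5, 0, 0, 0]
    - [-0.5, 0, 0, 0]

```text
clock: 11.7
eef_pos: [0.6072, 0.0608, 0.0501]
tool_rot: [0.031, 1.0, 0.0, 0.0]
ft_force: [-1.0, 0.7, -1.0]
grip_width: 0.0491
grasp_force: 63.5
```

Call:
apply_moves:
  commands:
    - [-0.4, 0, 0, 0]
    - [-0.4, 0, 0, 0]
    - [0, 0, 0.1, 0]
    - [0, 0, 0, 0]
    - [0, 0, 0, 0]

```text
clock: 12.12
eef_pos: [0.6214, 0.0597, 0.0475]
tool_rot: [0.032, 1.0, -0.0, -0.001]
ft_force: [-0.7, 0.6, -1.2]
grip_width: 0.0491
grasp_force: 63.5
```

Call:
apply_moves:
  commands:
    - [0, 0, 0, 0]
    - [0, 0, 0, 0]
    - [0, 0, 0, 0]
    - [0, 0, 0, 0]
    - [0, 0, 0, 0]
  claw: 0.3

```text
clock: 12.53
eef_pos: [0.622, 0.0597, 0.0483]
tool_rot: [0.032, 1.0, 0.0, 0.0]
ft_force: [-0.3, -0.4, -0.1]
grip_width: 0.06
grasp_force: 0.0
```

Run:
```python
from h import *; from workcell import bot
o=bot.get_obs();to(o,bay(-.085,.102),.05,176.42)
```

```text
at [0.622  0.0597 0.0483] th 176.4 t 12.5 F [-0.3 -0.4 -0.1] | roll -0.001 tx 3.215 ty -0.007 tz -0.086
```

Call:
apply_moves:
  commands:
    - [0, 0, -0.8, 0]
    - [0, 0, -0.8, 0]
    - [0, 0, -0.6, 0]
    - [0.8, 0, 0, 0]
    - [0.8, 0, 0, 0]

```text
clock: 12.95
eef_pos: [0.5913, 0.0617, 0.0933]
tool_rot: [0.032, 0.999, 0.0, 0.002]
ft_force: [-0.9, 0.1, -0.9]
grip_width: 0.0598
grasp_force: 0.0
```

Call:
apply_moves:
  commands:
    - [0.8, 0, 0, 0]
    - [0.8, 0, 0, 0]
    - [0, 0, 0, 0]
    - [0, 0, 0, 0]
    - [0, 0, 0, 0]
  claw: 1

```text
clock: 13.37
eef_pos: [0.5591, 0.0638, 0.0924]
tool_rot: [0.032, 0.999, 0.0, 0.001]
ft_force: [0.3, -0.7, -0.1]
grip_width: 0.0006
grasp_force: 0.0
```

Call:
apply_moves:
  commands:
    - [0, 0, 0.8, 0]
    - [0, 0, 0.8, 0]
    - [0, 0, 0.7, 0]
    - [-0.5, 0, 0, 0]
    - [-0.5, 0, 0, 0]

```text
clock: 13.78
eef_pos: [0.578, 0.0623, 0.0445]
tool_rot: [0.032, 0.999, -0.0, -0.001]
ft_force: [0.6, 0.1, 0.3]
grip_width: 0.0001
grasp_force: 0.0
```

Call:
apply_moves:
  commands:
    - [-0.3, 0, 0, 0]
    - [-0.3, 0, 0, 0]
    - [-0.3, 0, 0, 0]
    - [-0.3, 0, 0, 0]
    - [-0.3, 0, 0, 0]

```text
clock: 14.2
eef_pos: [0.6083, 0.0605, 0.0459]
tool_rot: [0.032, 0.999, -0.0, -0.0]
ft_force: [-0.4, -0.2, -1.1]
grip_width: -0.0002
grasp_force: 0.3
```

Run:
```python
from h import *; from workcell import bot
o=bot.get_obs();to(o,bay(-.016,.102),.047,176.42)
```

```text
at [0.6083 0.0605 0.0459] th 176.4 t 14.2 F [-0.4 -0.2 -1.1] | roll -0.001 tx -0.92 ty -0.003 tz -0.057
```

Call:
apply_moves:
  commands:
    - [-0.2, 0, 0, 0]
    - [-0.2, 0, 0, 0]
    - [-0.2, 0, 0, 0]
    - [-0.1, 0, 0, 0]
    - [0, 0, 0, 0]

```text
clock: 14.62
eef_pos: [0.6226, 0.0597, 0.046]
tool_rot: [0.032, 1.0, 0.0, 0.0]
ft_force: [0.2, -0.8, 0.6]
grip_width: -0.0003
grasp_force: 0.0
```

Call:
apply_moves:
  commands:
    - [-0.1, 0, 0, 0]
    - [-0.05, 0, 0, 0]
    - [-0.05, 0, 0, 0]
    - [0, 0, 0, 0]
    - [0, 0, 0, 0]

```text
clock: 15.03
eef_pos: [0.626, 0.0594, 0.046]
tool_rot: [0.032, 1.0, -0.0, 0.0]
ft_force: [-1.2, 0.2, 0.3]
grip_width: 0.0001
grasp_force: 0.3
```

Call:
apply_moves:
  commands:
    - [-0.05, 0, 0, 0]
    - [-0.05, 0, 0, 0]
    - [0, 0, 0, 0]
    - [0, 0, 0, 0]
    - [0, 0, 0, 0]

```text
clock: 15.45
eef_pos: [0.6277, 0.0593, 0.0459]
tool_rot: [0.032, 1.0, 0.0, -0.0]
ft_force: [-1.8, -0.1, 1.0]
grip_width: -0.0003
grasp_force: 1.0
```

Run:
```python
from h import *; from workcell import bot
o=bot.get_obs();to(o,bay(-.016,.102),.047,176.42)
c=bot.camera('top')
cv2.imwrite('pics/t6.png',cv2.resize(c['image'][140:320,180:460],None,fx=2.8,fy=2.8))
```

```text
at [0.6277 0.0593 0.0459] th 176.4 t 15.4 F [-1.8 -0.1  1. ] | roll -0.001 tx 0.051 ty -0.004 tz -0.056
```

View pics/t6.png

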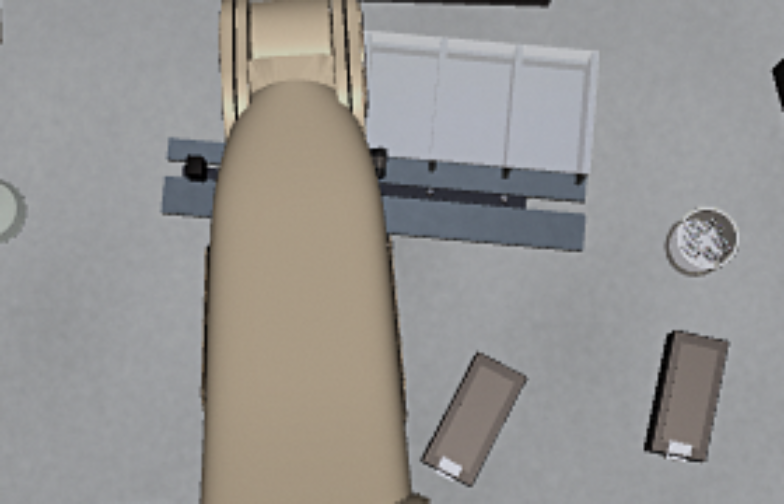

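The arm hides lane 0 in the top view. The remaining boxes haven't moved. I'll keep pushing until the force rises.

Call:
apply_moves:
  commands:
    - [-0.05, 0, 0, 0]
    - [-0.05, 0, 0, 0]
    - [0, 0, 0, 0]
    - [0, 0, 0, 0]
    - [0, 0, 0, 0]

```text
clock: 15.92
eef_pos: [0.6278, 0.0593, 0.0458]
tool_rot: [0.031, 1.0, 0.0, -0.002]
ft_force: [-6.9, 0.6, 5.0]
grip_width: 0.0
grasp_force: 3.6
```

Call:
apply_moves:
  commands:
    - [-0.05, 0, 0, 0]
    - [-0.03, 0, 0, 0]
    - [0, 0, 0, 0]
    - [0, 0, 0, 0]
    - [0, 0, 0, 0]

```text
clock: 16.33
eef_pos: [0.6278, 0.0593, 0.0457]
tool_rot: [0.031, 1.0, 0.0, -0.004]
ft_force: [-10.7, 1.0, 7.6]
grip_width: -0.0003
grasp_force: 5.5
```

Call:
apply_moves:
  commands:
    - [0.6, 0, 0, 0]
    - [0.8, 0, -0.3, 0]
    - [0.8, 0, -0.8, 0]
    - [0.8, 0, -0.8, 0]
    - [0, 0, -0.8, 0]

```text
clock: 16.75
eef_pos: [0.5689, 0.0629, 0.0999]
tool_rot: [0.031, 1.0, -0.0, -0.001]
ft_force: [0.5, -0.0, 0.2]
grip_width: 0.0001
grasp_force: 0.0
```

Call:
apply_moves:
  commands:
    - [0, 0, 0, 0.086]
    - [0, 0, 0, 0.086]
    - [0, 0, 0, 0.085]
    - [0, 0, 0, 0.085]
    - [0, 0, 0, 0.085]
  claw: 0

```text
clock: 17.17
eef_pos: [0.5726, 0.0628, 0.1003]
tool_rot: [0.255, 0.967, 0.0, 0.001]
ft_force: [-0.2, 0.3, 0.8]
grip_width: 0.0605
grasp_force: 0.0
```

Run:
```python
from h import *; from workcell import bot
c=bot.camera('top');print(boxes(c))
grasp(bot.get_obs(),(423,77,0,0,-29.3),z=.037)
```

```text
[(438, 454, 134, 34, 50.4), (410, -87, 108, 48, -26.0), (435, -278, 107, 47, -10.9)]
at [0.5726 0.0628 0.1002] th 150.3 t 17.2 F [-0.3 -0.5 -0.1] | roll -0.006 tx 8.669 ty -3.042 tz 3.161
```

```bash
cat >> h.py <<'E'
def same(c,x,y,w=30,h=18):
    a=cv2.imread('pics/side0.png');s=np.s_[y-h:y+h,x-w:x+w]
    return cv2.absdiff(cv2.blur(a,(3,3))[s],cv2.blur(c['image'],(3,3))[s]).mean()
E
python3 - <<'E'
from h import *; from workcell import bot
c=bot.camera('side');print([same(c,*p) for p in[(278,254),(315,289),(386,329),(235,223)]])
E
```

```text
[np.float64(3.154166666666667), np.float64(2.7878086419753085), np.float64(2.518672839506173), np.float64(45.17746913580247)]
```

Call:
apply_moves:
  commands:
    - [0.87, -0.3, 0, -0.006]
    - [0.87, -0.3, 0, 0]
    - [0.87, -0.3, 0, 0]
    - [0.87, -0.3, 0, 0]
    - [0.87, -0.3, 0, 0]

```text
clock: 17.68
eef_pos: [0.4808, 0.0788, 0.1]
tool_rot: [0.248, 0.969, 0.0, 0.001]
ft_force: [-0.2, -0.3, 0.4]
grip_width: 0.0854
grasp_force: 0.0
```

Call:
apply_moves:
  commands:
    - [0.87, -0.3, 0, 0]
    - [0.87, -0.3, 0, 0]
    - [0.87, -0.3, 0, 0]
    - [0.87, -0.3, 0, 0]
    - [0.87, -0.3, 0, 0]

```text
clock: 18.1
eef_pos: [0.3901, 0.0947, 0.1002]
tool_rot: [0.248, 0.969, 0.0, 0.001]
ft_force: [0.1, 1.1, -0.3]
grip_width: 0.0857
grasp_force: 0.0
```

Run:
```python
from h import *; from workcell import bot
grasp(bot.get_obs(),(423,77,0,0,-29.3),z=.037)
```

```text
at [0.3901 0.0947 0.1002] th 151.3 t 18.1 F [ 0.1  1.1 -0.3] | roll 0.009 tx -0.064 ty 0.034 tz 3.158
```

Call:
apply_moves:
  commands:
    - [-0.06, 0.03, 0.65, 0.009]
    - [0, 0, 0.65, 0]
    - [0, 0, 0.65, 0]
    - [0, 0, 0.65, 0]
    - [0, 0, 0.56, 0]

```text
clock: 18.52
eef_pos: [0.3923, 0.0946, 0.0363]
tool_rot: [0.253, 0.968, 0.0, 0.001]
ft_force: [-0.3, 1.0, -0.5]
grip_width: 0.085
grasp_force: 0.0
```

Call:
apply_moves:
  commands:
    - [0, 0, 0, 0]
    - [0, 0, 0, 0]
    - [0, 0, 0, 0]
    - [0, 0, 0, 0]
    - [0, 0, 0, 0]
  claw: 1

```text
clock: 18.93
eef_pos: [0.3927, 0.0947, 0.0376]
tool_rot: [0.254, 0.967, 0.001, 0.001]
ft_force: [-0.0, 0.7, 3.3]
grip_width: 0.049
grasp_force: 62.9
```

Call:
apply_moves:
  commands:
    - [0, 0, 0, 0]
    - [0, 0, 0, 0]
    - [0, 0, -0.5, 0]
    - [0, 0, -1, 0]
    - [0, 0, -1, 0]

```text
clock: 19.35
eef_pos: [0.3904, 0.0941, 0.0866]
tool_rot: [0.254, 0.967, -0.001, -0.001]
ft_force: [0.6, -0.6, -0.1]
grip_width: 0.0496
grasp_force: 42.4
```

Call:
apply_moves:
  commands:
    - [0, 0, 0, -0.086]
    - [0, 0, 0, -0.086]
    - [0, 0, 0, -0.086]
    - [0, 0, 0, -0.086]
    - [0, 0, 0, -0.086]

```text
clock: 19.77
eef_pos: [0.3913, 0.0943, 0.0866]
tool_rot: [0.029, 1.0, -0.0, -0.0]
ft_force: [0.2, 0.2, -0.7]
grip_width: 0.0488
grasp_force: 68.2
```

Run:
```python
from h import *; from workcell import bot
o=bot.get_obs();print(o['grip_width'],o['grasp_force']);to(o,bay(-.125,.034),.050,176.42)
c=bot.camera('side');cv2.imwrite('pics/s7.png',cv2.resize(c['image'][130:310,230:480],None,fx=2.5,fy=2.5))
```

```text
0.04879900763586407 68.188955783844
at [0.3913 0.0943 0.0866] th 176.6 t 19.8 F [ 0.2  0.2 -0.7] | roll 0.004 tx -6.405 ty -4.414 tz 1.832
```

View pics/s7.png

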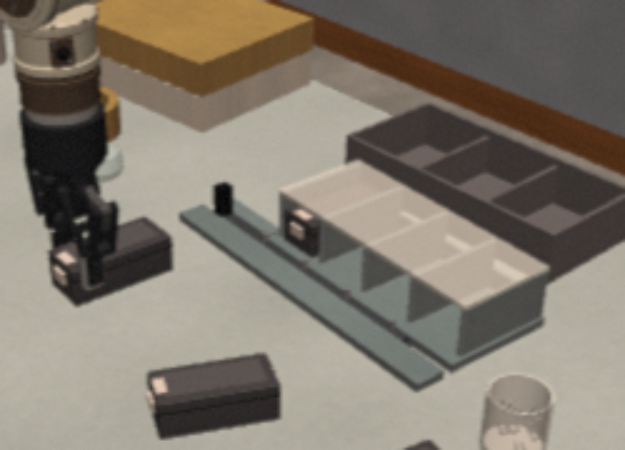

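The first box is home in lane 0 with its button at (300,222). The grip slackened briefly on the second box, so I'll check whether it slipped.

Run:
```python
from h import *; from workcell import bot
c=bot.camera('side');o=bot.get_obs();p=o['eef_pos'];a=np.radians(th(o)-180);R=np.array([[np.cos(a),-np.sin(a)],[np.sin(a),np.cos(a)]])
for dz in(0,.02,.048):
    z0=p[2]-.0375-dz
    L=[(-58,0,24),(-55,-25,0),(55,-25,0),(55,-25,40),(55,25,40),(-55,-25,40)]
    X=[np.r_[p[:2]+R@[(l[0]+36)/1000,l[1]/1000],z0+l[2]/1000] for l in L]
    print(dz,((proj(c,np.array(X))-[230,130])*2.5).round().tolist())
```

```text
0 [[59.0, 273.0], [77.0, 304.0], [174.0, 266.0], [173.0, 232.0], [145.0, 211.0], [73.0, 269.0]]
0.02 [[61.0, 290.0], [79.0, 322.0], [175.0, 283.0], [173.0, 249.0], [146.0, 228.0], [75.0, 287.0]]
0.048 [[64.0, 314.0], [81.0, 345.0], [176.0, 306.0], [175.0, 273.0], [148.0, 252.0], [78.0, 311.0]]
```

It's held as expected, so I'll carry on to lane 1.

Call:
apply_moves:
  commands:
    - [-0.8, -0.55, 0, 0.003]
    - [-0.8, -0.55, 0, 0]
    - [-0.8, -0.55, 0, 0]
    - [-0.8, -0.55, 0, 0]
    - [-0.8, -0.55, 0, 0]

```text
clock: 20.28
eef_pos: [0.4683, 0.0337, 0.0865]
tool_rot: [0.034, 0.999, -0.0, -0.0]
ft_force: [0.2, 0.2, -1.0]
grip_width: 0.0486
grasp_force: 68.2
```

Call:
apply_moves:
  commands:
    - [-0.8, -0.55, 0, 0]
    - [-0.8, -0.55, 0, 0]
    - [-0.8, -0.55, 0, 0]
    - [0, 0, 0.5, 0]
    - [0, 0, 0.5, 0]

```text
clock: 20.7
eef_pos: [0.5145, -0.0024, 0.0664]
tool_rot: [0.035, 0.999, 0.0, 0.001]
ft_force: [-0.3, -0.3, -1.3]
grip_width: 0.0487
grasp_force: 68.3
```

Call:
apply_moves:
  commands:
    - [0, 0, 0.5, 0]
    - [0, 0, 0.1, 0]
    - [0, 0, 0, 0]
    - [0, 0, 0, 0]
    - [0, 0, 0, 0]

```text
clock: 21.12
eef_pos: [0.5136, -0.0014, 0.055]
tool_rot: [0.033, 0.999, 0.0, 0.0]
ft_force: [0.7, -0.6, -0.7]
grip_width: 0.0489
grasp_force: 68.3
```

Run:
```python
from h import *; from workcell import bot
o=bot.get_obs();print(o['grip_width'],o['grasp_force']);to(o,bay(-.02,.034),.050,176.42)
```

```text
0.048919735576665936 68.26110363006592
at [ 0.5136 -0.0014  0.055 ] th 176.2 t 21.1 F [ 0.7 -0.6 -0.7] | roll -0.003 tx -5.257 ty -0.016 tz 0.25
```

Call:
apply_moves:
  commands:
    - [0, 0, 0.2, -0.003]
    - [-0.4, 0, 0, 0]
    - [-0.5, 0, 0, 0]
    - [-0.5, 0, 0, 0]
    - [-0.5, 0, 0, 0]

```text
clock: 21.53
eef_pos: [0.5527, -0.0042, 0.051]
tool_rot: [0.032, 1.0, 0.0, 0.001]
ft_force: [0.6, 0.4, -1.9]
grip_width: 0.0488
grasp_force: 68.3
```

Call:
apply_moves:
  commands:
    - [-0.5, 0, 0, 0]
    - [-0.5, 0, 0, 0]
    - [-0.5, 0, 0, 0]
    - [-0.5, 0, 0, 0]
    - [-0.5, 0, 0, 0]

```text
clock: 21.95
eef_pos: [0.6026, -0.0074, 0.0508]
tool_rot: [0.032, 0.999, 0.0, 0.0]
ft_force: [-1.7, -0.3, -0.3]
grip_width: 0.0489
grasp_force: 68.3
```

Call:
apply_moves:
  commands:
    - [-0.4, 0, 0, 0]
    - [-0.4, 0, 0, 0]
    - [0, 0, 0.15, 0]
    - [0, 0, 0, 0]
    - [0, 0, 0, 0]

```text
clock: 22.37
eef_pos: [0.6176, -0.0084, 0.0478]
tool_rot: [0.032, 0.999, 0.0, 0.0]
ft_force: [0.4, 0.3, 0.8]
grip_width: 0.0487
grasp_force: 68.4
```

Call:
apply_moves:
  commands:
    - [0, 0, 0, 0]
    - [0, 0, 0, 0]
    - [0, 0, 0, 0]
    - [0, 0, 0, 0]
    - [0, 0, 0, 0]
  claw: 0.3

```text
clock: 22.78
eef_pos: [0.6171, -0.0084, 0.0477]
tool_rot: [0.032, 1.0, -0.0, -0.0]
ft_force: [-0.6, -0.1, -0.3]
grip_width: 0.0598
grasp_force: 0.0
```

Call:
apply_moves:
  commands:
    - [0, 0, -0.8, 0]
    - [0, 0, -0.8, 0]
    - [0, 0, -0.6, 0]
    - [0.8, 0, 0, 0]
    - [0.8, 0, 0, 0]

```text
clock: 23.2
eef_pos: [0.5866, -0.0064, 0.093]
tool_rot: [0.032, 0.999, 0.0, 0.002]
ft_force: [-0.9, 0.4, -1.5]
grip_width: 0.0599
grasp_force: 0.0
```

Call:
apply_moves:
  commands:
    - [0.8, 0, 0, 0]
    - [0.8, 0, 0, 0]
    - [0, 0, 0, 0]
    - [0, 0, 0, 0]
    - [0, 0, 0, 0]
  claw: 1

```text
clock: 23.62
eef_pos: [0.5545, -0.0043, 0.0921]
tool_rot: [0.032, 1.0, 0.0, 0.001]
ft_force: [-0.2, -0.7, 0.3]
grip_width: 0.0004
grasp_force: 0.0
```

Run:
```python
from h import *; from workcell import bot
o=bot.get_obs();to(o,bay(-.016,.034),.046,176.42)
c=bot.camera('side');cv2.imwrite('pics/s8.png',cv2.resize(c['image'][130:310,230:480],None,fx=2.5,fy=2.5))
```

```text
at [ 0.5545 -0.0043  0.0921] th 176.4 t 23.6 F [-0.2 -0.7  0.3] | roll -0.001 tx -3.403 ty 0.001 tz 2.307
```

View pics/s8.png

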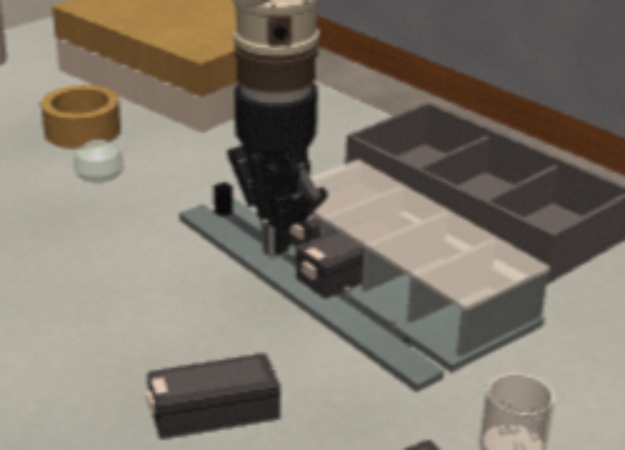

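The second box sits level and partway into lane 1, with its button at (310,268). I'll push it home now.

Call:
apply_moves:
  commands:
    - [0, 0, 0.8, 0]
    - [0, 0, 0.8, 0]
    - [0, 0, 0.7, 0]
    - [-0.5, 0, 0, 0]
    - [-0.5, 0, 0, 0]

```text
clock: 24.08
eef_pos: [0.5732, -0.0057, 0.0442]
tool_rot: [0.032, 1.0, -0.0, -0.001]
ft_force: [-0.3, -0.0, 0.2]
grip_width: 0.0002
grasp_force: 0.0
```

Call:
apply_moves:
  commands:
    - [-0.4, 0, 0, 0]
    - [-0.4, 0, 0, 0]
    - [-0.4, 0, 0, 0]
    - [-0.3, 0, 0, 0]
    - [-0.3, 0, 0, 0]

```text
clock: 24.5
eef_pos: [0.61, -0.0079, 0.0457]
tool_rot: [0.032, 0.999, 0.0, -0.0]
ft_force: [-1.1, 0.2, 1.0]
grip_width: -0.0
grasp_force: 0.4
```

Call:
apply_moves:
  commands:
    - [-0.2, 0, 0, 0]
    - [-0.15, 0, 0, 0]
    - [-0.1, 0, 0, 0]
    - [-0.1, 0, 0, 0]
    - [0, 0, 0, 0]

```text
clock: 24.92
eef_pos: [0.6207, -0.0086, 0.0458]
tool_rot: [0.032, 1.0, -0.0, 0.0]
ft_force: [-0.1, 0.1, -0.6]
grip_width: -0.0003
grasp_force: 0.0
```

Call:
apply_moves:
  commands:
    - [-0.05, 0, 0, 0]
    - [-0.05, 0, 0, 0]
    - [-0.05, 0, 0, 0]
    - [0, 0, 0, 0]
    - [0, 0, 0, 0]

```text
clock: 25.33
eef_pos: [0.6234, -0.0088, 0.0458]
tool_rot: [0.032, 1.0, 0.0, 0.0]
ft_force: [0.5, 0.3, 0.7]
grip_width: 0.0001
grasp_force: 0.3
```

Call:
apply_moves:
  commands:
    - [-0.05, 0, 0, 0]
    - [-0.05, 0, 0, 0]
    - [-0.05, 0, 0, 0]
    - [0, 0, 0, 0]
    - [0, 0, 0, 0]

```text
clock: 25.75
eef_pos: [0.6235, -0.0088, 0.0454]
tool_rot: [0.032, 0.999, 0.0, -0.003]
ft_force: [-8.7, 0.5, 5.7]
grip_width: -0.0001
grasp_force: 4.0
```

Call:
apply_moves:
  commands:
    - [-0.03, 0, 0, 0]
    - [0, 0, 0, 0]
    - [0, 0, 0, 0]
    - [0, 0, 0, 0]
    - [0, 0, 0, 0]

```text
clock: 26.17
eef_pos: [0.6236, -0.0088, 0.0454]
tool_rot: [0.032, 0.999, 0.0, -0.003]
ft_force: [-9.2, 1.1, 6.7]
grip_width: 0.0003
grasp_force: 4.7
```

Call:
apply_moves:
  commands:
    - [0.6, 0, 0, 0]
    - [0.8, 0, -0.3, 0]
    - [0.8, 0, -0.8, 0]
    - [0.8, 0, -0.8, 0]
    - [0, 0, -0.8, 0]

```text
clock: 26.58
eef_pos: [0.5639, -0.0051, 0.0996]
tool_rot: [0.032, 1.0, -0.0, -0.002]
ft_force: [-0.9, -0.8, -0.8]
grip_width: -0.0004
grasp_force: 0.0
```

Call:
apply_moves:
  commands:
    - [0, 0, 0, 0.075]
    - [0, 0, 0, 0.075]
    - [0, 0, 0, 0.075]
    - [0, 0, 0, 0.074]
    - [0, 0, 0, 0.074]
  claw: 0

```text
clock: 27.0
eef_pos: [0.5678, -0.0052, 0.1]
tool_rot: [0.227, 0.974, 0.0, 0.001]
ft_force: [-0.3, -0.3, 0.2]
grip_width: 0.0608
grasp_force: 0.0
```

Run:
```python
from h import *; from workcell import bot
c=bot.camera('top');B=boxes(c);print(B)
for b in B:
  if b[1]<60:grasp(bot.get_obs(),b,z=.037)
c=bot.camera('side');print([same(c,*p) for p in[(315,289),(386,329)]])
```

```text
[(438, 454, 134, 34, 50.4), (435, -278, 107, 47, -10.9)]
at [ 0.5677 -0.0052  0.1   ] th 153.6 t 27.1 F [ 0.3 -0.  -0.5] | roll -0.258 tx 5.739 ty -14.647 tz 3.149
[np.float64(1.9344135802469136), np.float64(1.7638888888888888)]
```

Call:
apply_moves:
  commands:
    - [0.89, -0.89, 0, -0.007]
    - [0.89, -0.89, 0, 0]
    - [0.89, -0.89, 0, 0]
    - [0.89, -0.89, 0, 0]
    - [0.89, -0.89, 0, 0]

```text
clock: 27.52
eef_pos: [0.4476, -0.0472, 0.0998]
tool_rot: [0.22, 0.975, 0.0, 0.0]
ft_force: [0.5, -0.1, 0.3]
grip_width: 0.0856
grasp_force: 0.0
```

Call:
apply_moves:
  commands:
    - [0.89, -0.89, 0, 0]
    - [0.89, -0.89, 0, 0]
    - [0.88, -0.89, 0, 0]
    - [0, 0, 0, 0]
    - [0, 0, 0, 0]

```text
clock: 27.93
eef_pos: [0.3767, -0.0724, 0.1]
tool_rot: [0.221, 0.975, 0.0, 0.0]
ft_force: [0.4, 0.5, 0.6]
grip_width: 0.0857
grasp_force: 0.0
```

Run:
```python
from h import *; from workcell import bot
c=bot.camera('top');B=boxes(c);print(B)
grasp(bot.get_obs(),(410,-87,0,0,-26),z=.037)
```

```text
[(438, 454, 134, 34, 50.4), (435, -278, 107, 47, -10.9)]
at [ 0.3781 -0.0723  0.1002] th 154.5 t 28.0 F [ 0.7 -0.2  0.7] | roll 0.008 tx 0.046 ty 0.04 tz 3.162
```

Call:
apply_moves:
  commands:
    - [0.04, 0.04, 0.65, 0.008]
    - [0, 0, 0.65, 0]
    - [0, 0, 0.65, 0]
    - [0, 0, 0.65, 0]
    - [0, 0, 0.56, 0]

```text
clock: 28.4
eef_pos: [0.3788, -0.0709, 0.036]
tool_rot: [0.225, 0.974, 0.0, 0.001]
ft_force: [-0.3, 0.7, -0.5]
grip_width: 0.086
grasp_force: 0.0
```

Call:
apply_moves:
  commands:
    - [0, 0, 0, 0]
    - [0, 0, 0, 0]
    - [0, 0, 0, 0]
    - [0, 0, 0, 0]
    - [0, 0, 0, 0]
  claw: 1

```text
clock: 28.82
eef_pos: [0.3781, -0.0711, 0.0373]
tool_rot: [0.225, 0.974, 0.0, 0.001]
ft_force: [0.1, -0.4, 0.6]
grip_width: 0.0491
grasp_force: 62.8
```

Call:
apply_moves:
  commands:
    - [0, 0, 0, 0]
    - [0, 0, 0, 0]
    - [0, 0, -0.5, 0]
    - [0, 0, -1, 0]
    - [0, 0, -1, 0]

```text
clock: 29.23
eef_pos: [0.3754, -0.0708, 0.0863]
tool_rot: [0.225, 0.974, -0.0, -0.002]
ft_force: [0.5, -0.5, -0.8]
grip_width: 0.049
grasp_force: 62.4
```

Call:
apply_moves:
  commands:
    - [0, 0, 0, -0.074]
    - [0, 0, 0, -0.075]
    - [0, 0, 0, -0.075]
    - [0, 0, 0, -0.075]
    - [0, 0, 0, -0.075]

```text
clock: 29.65
eef_pos: [0.3763, -0.071, 0.0863]
tool_rot: [0.03, 1.0, -0.0, -0.0]
ft_force: [0.3, 0.6, -1.4]
grip_width: 0.0488
grasp_force: 62.5
```

Run:
```python
from h import *; from workcell import bot
o=bot.get_obs();to(o,bay(-.125,-.034),.050,176.42)
```

```text
at [ 0.3763 -0.071   0.0863] th 176.6 t 29.6 F [ 0.3  0.6 -1.4] | roll 0.003 tx -6.641 ty 0.484 tz 1.817
```

Call:
apply_moves:
  commands:
    - [-0.83, 0.06, 0, 0.003]
    - [-0.83, 0.06, 0, 0]
    - [-0.83, 0.06, 0, 0]
    - [-0.83, 0.06, 0, 0]
    - [-0.83, 0.06, 0, 0]

```text
clock: 30.07
eef_pos: [0.4602, -0.0704, 0.0862]
tool_rot: [0.033, 0.999, -0.0, -0.001]
ft_force: [0.9, -0.0, -1.9]
grip_width: 0.0487
grasp_force: 62.5
```

Call:
apply_moves:
  commands:
    - [-0.83, 0.06, 0, 0]
    - [-0.83, 0.06, 0, 0]
    - [-0.83, 0.06, 0, 0]
    - [0, 0, 0.5, 0]
    - [0, 0, 0.5, 0]

```text
clock: 30.48
eef_pos: [0.5104, -0.0702, 0.0659]
tool_rot: [0.033, 0.999, -0.0, 0.0]
ft_force: [-0.4, -0.8, -2.3]
grip_width: 0.0489
grasp_force: 62.5
```

Call:
apply_moves:
  commands:
    - [0, 0, 0.5, 0]
    - [0, 0, 0.1, 0]
    - [0, 0, 0, 0]
    - [0, 0, 0, 0]
    - [0, 0, 0, 0]

```text
clock: 30.9
eef_pos: [0.5099, -0.0703, 0.0548]
tool_rot: [0.033, 0.999, -0.0, 0.0]
ft_force: [0.2, -0.1, -1.7]
grip_width: 0.0489
grasp_force: 62.5
```

Run:
```python
from h import *; from workcell import bot
o=bot.get_obs();print(o['grip_width'],o['grasp_force']);to(o,bay(-.02,-.034),.050,176.42)
```

```text
0.048899983191323666 62.47769594192505
at [ 0.5099 -0.0703  0.0548] th 176.2 t 30.9 F [ 0.2 -0.1 -1.7] | roll -0.004 tx -5.223 ty 0.03 tz 0.241
```

Call:
apply_moves:
  commands:
    - [0, 0.03, 0.2, -0.004]
    - [-0.4, 0, 0, 0]
    - [-0.5, 0, 0, 0]
    - [-0.5, 0, 0, 0]
    - [-0.5, 0, 0, 0]

```text
clock: 31.32
eef_pos: [0.5492, -0.072, 0.0508]
tool_rot: [0.031, 1.0, -0.0, 0.001]
ft_force: [0.0, 0.6, -1.4]
grip_width: 0.0488
grasp_force: 62.5
```

Call:
apply_moves:
  commands:
    - [-0.5, 0, 0, 0]
    - [-0.5, 0, 0, 0]
    - [-0.5, 0, 0, 0]
    - [-0.5, 0, 0, 0]
    - [-0.5, 0, 0, 0]

```text
clock: 31.73
eef_pos: [0.5991, -0.0751, 0.0506]
tool_rot: [0.031, 1.0, -0.0, 0.0]
ft_force: [0.2, -0.6, -1.8]
grip_width: 0.0487
grasp_force: 62.5
```

Call:
apply_moves:
  commands:
    - [-0.4, 0, 0, 0]
    - [-0.4, 0, 0, 0]
    - [0, 0, 0.15, 0]
    - [0, 0, 0, 0]
    - [0, 0, 0, 0]

```text
clock: 32.15
eef_pos: [0.6139, -0.076, 0.0474]
tool_rot: [0.031, 1.0, 0.0, 0.0]
ft_force: [0.0, 0.6, -0.6]
grip_width: 0.0489
grasp_force: 62.7
```

Call:
apply_moves:
  commands:
    - [0, 0, 0, 0]
    - [0, 0, 0, 0]
    - [0, 0, 0, 0]
    - [0, 0, 0, 0]
    - [0, 0, 0, 0]
  claw: 0.3

```text
clock: 32.57
eef_pos: [0.6137, -0.076, 0.0476]
tool_rot: [0.031, 1.0, -0.0, 0.0]
ft_force: [-0.1, 0.1, -0.2]
grip_width: 0.06
grasp_force: 0.0
```

Call:
apply_moves:
  commands:
    - [0, 0, -0.8, 0]
    - [0, 0, -0.8, 0]
    - [0, 0, -0.6, 0]
    - [0.8, 0, 0, 0]
    - [0.8, 0, 0, 0]

```text
clock: 32.98
eef_pos: [0.5831, -0.0742, 0.0928]
tool_rot: [0.031, 1.0, -0.0, 0.002]
ft_force: [-0.5, -1.3, -0.4]
grip_width: 0.06
grasp_force: 0.0
```

Call:
apply_moves:
  commands:
    - [0.8, 0, 0, 0]
    - [0.8, 0, 0, 0]
    - [0, 0, 0, 0]
    - [0, 0, 0, 0]
    - [0, 0, 0, 0]
  claw: 1

```text
clock: 33.4
eef_pos: [0.5511, -0.0722, 0.092]
tool_rot: [0.031, 1.0, -0.0, 0.001]
ft_force: [-0.1, -0.4, 0.2]
grip_width: 0.0004
grasp_force: 0.0
```

Run:
```python
from h import *; from workcell import bot
o=bot.get_obs();to(o,bay(-.0152,-.034),.046,176.42)
```

```text
at [ 0.5511 -0.0722  0.092 ] th 176.4 t 33.4 F [-0.1 -0.4  0.2] | roll 0.0 tx -3.405 ty -0.003 tz 2.298
```

Call:
apply_moves:
  commands:
    - [0, 0, 0.8, 0]
    - [0, 0, 0.8, 0]
    - [0, 0, 0.7, 0]
    - [-0.5, 0, 0, 0]
    - [-0.5, 0, 0, 0]

```text
clock: 33.82
eef_pos: [0.5699, -0.0732, 0.0441]
tool_rot: [0.031, 1.0, 0.0, -0.001]
ft_force: [0.9, 0.4, -0.5]
grip_width: 0.0003
grasp_force: 0.0
```

Call:
apply_moves:
  commands:
    - [-0.4, 0, 0, 0]
    - [-0.4, 0, 0, 0]
    - [-0.4, 0, 0, 0]
    - [-0.3, 0, 0, 0]
    - [-0.3, 0, 0, 0]

```text
clock: 34.23
eef_pos: [0.6065, -0.0756, 0.0455]
tool_rot: [0.031, 1.0, 0.0, -0.0]
ft_force: [-0.3, 0.0, 0.6]
grip_width: 0.0003
grasp_force: 0.4
```

Call:
apply_moves:
  commands:
    - [-0.2, 0, 0, 0]
    - [-0.15, 0, 0, 0]
    - [-0.1, 0, 0, 0]
    - [-0.1, 0, 0, 0]
    - [0, 0, 0, 0]

```text
clock: 34.65
eef_pos: [0.6172, -0.0763, 0.0456]
tool_rot: [0.031, 1.0, -0.0, 0.0]
ft_force: [0.6, 0.5, -0.1]
grip_width: 0.0
grasp_force: 0.0
```

Call:
apply_moves:
  commands:
    - [-0.05, 0, 0, 0]
    - [-0.05, 0, 0, 0]
    - [-0.05, 0, 0, 0]
    - [0, 0, 0, 0]
    - [0, 0, 0, 0]

```text
clock: 35.07
eef_pos: [0.6192, -0.0763, 0.0455]
tool_rot: [0.031, 1.0, 0.0, -0.001]
ft_force: [-4.3, 0.1, 1.7]
grip_width: -0.0001
grasp_force: 1.8
```

Call:
apply_moves:
  commands:
    - [-0.05, 0, 0, 0]
    - [-0.05, 0, 0, 0]
    - [0, 0, 0, 0]
    - [0, 0, 0, 0]
    - [0, 0, 0, 0]

```text
clock: 35.48
eef_pos: [0.6192, -0.0764, 0.0454]
tool_rot: [0.031, 1.0, 0.0, -0.003]
ft_force: [-8.8, 0.1, 5.8]
grip_width: 0.0003
grasp_force: 4.3
```

Call:
apply_moves:
  commands:
    - [0.6, 0, 0, 0]
    - [0.8, 0, -0.3, 0]
    - [0.8, 0, -0.8, 0]
    - [0.8, 0, -0.8, 0]
    - [0, 0, -0.8, 0]

```text
clock: 35.9
eef_pos: [0.5592, -0.0726, 0.0995]
tool_rot: [0.031, 1.0, 0.0, -0.001]
ft_force: [-1.3, 0.9, -0.7]
grip_width: 0.0003
grasp_force: 0.0
```

Call:
apply_moves:
  commands:
    - [0, 0, 0, 0.06]
    - [0, 0, 0, 0.062]
    - [0, 0, 0, 0]
    - [0, 0, 0, 0]
    - [0, 0, 0, 0]
  claw: 0

```text
clock: 36.32
eef_pos: [0.5622, -0.0728, 0.0994]
tool_rot: [0.094, 0.996, -0.0, 0.0]
ft_force: [-0.1, -0.1, -0.2]
grip_width: 0.0606
grasp_force: 0.0
```

Run:
```python
from h import *; from workcell import bot
c=bot.camera('top');B=boxes(c);print(B)
for b in B:
  if b[1]<-140:grasp(bot.get_obs(),b,z=.037)
c=bot.camera('side');print([same(c,*p) for p in[(386,329)]])
```

```text
[(438, 454, 134, 34, 50.4), (435, -278, 107, 47, -10.7)]
at [ 0.5621 -0.0728  0.0993] th 169.2 t 36.4 F [ 0.9  0.  -0.2] | roll -0.002 tx 6.141 ty -11.26 tz 3.113
[np.float64(1.104320987654321)]
```

Call:
apply_moves:
  commands:
    - [0.51, -0.94, 0, -0.002]
    - [0.51, -0.94, 0, 0]
    - [0.51, -0.94, 0, 0]
    - [0.51, -0.94, 0, 0]
    - [0.51, -0.94, 0, 0]

```text
clock: 36.83
eef_pos: [0.4936, -0.1562, 0.0992]
tool_rot: [0.093, 0.996, -0.0, -0.0]
ft_force: [0.0, -0.6, 0.3]
grip_width: 0.0855
grasp_force: 0.0
```

Call:
apply_moves:
  commands:
    - [0.51, -0.94, 0, 0]
    - [0.51, -0.94, 0, 0]
    - [0.51, -0.94, 0, 0]
    - [0.51, -0.94, 0, 0]
    - [0.51, -0.94, 0, 0]

```text
clock: 37.25
eef_pos: [0.426, -0.2392, 0.0994]
tool_rot: [0.093, 0.996, -0.0, 0.0]
ft_force: [-0.1, 0.4, 0.1]
grip_width: 0.0857
grasp_force: 0.0
```

Call:
apply_moves:
  commands:
    - [0.51, -0.93, 0, 0]
    - [0.51, -0.93, 0, 0]
    - [0, 0, 0, 0]
    - [0, 0, 0, 0]
    - [0, 0, 0, 0]

```text
clock: 37.67
eef_pos: [0.3999, -0.271, 0.0995]
tool_rot: [0.094, 0.996, 0.0, 0.0]
ft_force: [-0.4, 0.1, 0.1]
grip_width: 0.0856
grasp_force: 0.0
```

Run:
```python
from h import *; from workcell import bot
grasp(bot.get_obs(),(435,-278,0,0,-10.8),z=.037)
c=bot.camera('top');print(boxes(c))
```

```text
at [ 0.3999 -0.271   0.0995] th 169.2 t 37.7 F [-0.4  0.1  0.1] | roll 0.001 tx 0.012 ty -0.013 tz 3.123
[(438, 454, 134, 34, 50.4), (457, -282, 64, 47, -10.7)]
```

Call:
apply_moves:
  commands:
    - [0.01, -0.01, 0.65, 0]
    - [0, 0, 0.65, 0]
    - [0, 0, 0.65, 0]
    - [0, 0, 0.65, 0]
    - [0, 0, 0.53, 0]

```text
clock: 38.13
eef_pos: [0.4, -0.2703, 0.036]
tool_rot: [0.093, 0.996, 0.0, -0.0]
ft_force: [-0.1, 0.4, -0.3]
grip_width: 0.0856
grasp_force: 0.0
```

Call:
apply_moves:
  commands:
    - [0, 0, 0, 0]
    - [0, 0, 0, 0]
    - [0, 0, 0, 0]
    - [0, 0, 0, 0]
    - [0, 0, 0, 0]
  claw: 1

```text
clock: 38.55
eef_pos: [0.4002, -0.2715, 0.0378]
tool_rot: [0.094, 0.996, -0.0, 0.001]
ft_force: [-0.1, -0.2, 2.0]
grip_width: 0.0486
grasp_force: 63.9
```

Call:
apply_moves:
  commands:
    - [0, 0, 0, 0]
    - [0, 0, 0, 0]
    - [0, 0, -0.5, 0]
    - [0, 0, -1, 0]
    - [0, 0, -1, 0]

```text
clock: 38.97
eef_pos: [0.3981, -0.2706, 0.0869]
tool_rot: [0.094, 0.996, 0.001, -0.002]
ft_force: [0.5, -0.7, -2.3]
grip_width: 0.0491
grasp_force: 63.5
```

Call:
apply_moves:
  commands:
    - [0, 0, 0, -0.06]
    - [0, 0, 0, -0.06]
    - [0, 0, 0, 0]
    - [0, 0, 0, 0]
    - [0, 0, 0, 0]

```text
clock: 39.38
eef_pos: [0.399, -0.2712, 0.0868]
tool_rot: [0.032, 0.999, 0.0, -0.0]
ft_force: [-0.6, -0.2, -1.7]
grip_width: 0.0487
grasp_force: 63.6
```

Run:
```python
from h import *; from workcell import bot
o=bot.get_obs();to(o,bay(-.125,-.102),.050,176.42)
```

```text
at [ 0.399  -0.2712  0.0868] th 176.4 t 39.4 F [-0.6 -0.2 -1.7] | roll -0.001 tx -4.881 ty 7.002 tz 1.84
```

Call:
apply_moves:
  commands:
    - [0, 0.8, 0, 0]
    - [0, 0.8, 0, 0]
    - [0, 0.8, 0, 0]
    - [0, 0.8, 0, 0]
    - [0, 0.8, 0, 0]

```text
clock: 39.8
eef_pos: [0.4039, -0.1907, 0.0866]
tool_rot: [0.032, 0.999, 0.0, -0.001]
ft_force: [0.2, 0.3, -1.2]
grip_width: 0.0485
grasp_force: 63.5
```

Call:
apply_moves:
  commands:
    - [-0.8, 0.5, 0, 0]
    - [-0.8, 0.5, 0, 0]
    - [-0.8, 0.5, 0, 0]
    - [-0.8, 0.5, 0, 0]
    - [-0.8, 0.5, 0, 0]

```text
clock: 40.22
eef_pos: [0.4877, -0.1459, 0.0866]
tool_rot: [0.032, 0.999, 0.0, -0.001]
ft_force: [-0.7, 0.2, -2.0]
grip_width: 0.0493
grasp_force: 63.6
```

Call:
apply_moves:
  commands:
    - [-0.8, 0.5, 0, 0]
    - [0, 0, 0.6, 0]
    - [0, 0, 0.6, 0]
    - [0, 0, 0.4, 0]
    - [0, 0, 0, 0]

```text
clock: 40.63
eef_pos: [0.5019, -0.137, 0.0527]
tool_rot: [0.031, 1.0, 0.001, -0.002]
ft_force: [-0.6, 1.1, -1.7]
grip_width: 0.0491
grasp_force: 63.5
```

Run:
```python
from h import *; from workcell import bot
o=bot.get_obs();print(o['grip_width'],o['grasp_force']);to(o,bay(-.02,-.102),.050,176.42)
```

```text
0.04911890637125816 63.54780435562134
at [ 0.5019 -0.137   0.0527] th 176.4 t 40.6 F [-0.6  1.1 -1.7] | roll -0.0 tx -5.413 ty -0.016 tz 0.133
```

Call:
apply_moves:
  commands:
    - [0, 0, 0.2, 0]
    - [-0.4, 0, 0, 0]
    - [-0.5, 0, 0, 0]
    - [-0.5, 0, 0, 0]
    - [-0.5, 0, 0, 0]

```text
clock: 41.05
eef_pos: [0.5433, -0.1404, 0.0518]
tool_rot: [0.031, 1.0, -0.0, 0.001]
ft_force: [0.2, -0.6, -1.5]
grip_width: 0.0489
grasp_force: 63.5
```

Call:
apply_moves:
  commands:
    - [-0.5, 0, 0, 0]
    - [-0.5, 0, 0, 0]
    - [-0.5, 0, 0, 0]
    - [-0.5, 0, 0, 0]
    - [-0.5, 0, 0, 0]

```text
clock: 41.47
eef_pos: [0.5932, -0.1434, 0.0517]
tool_rot: [0.031, 1.0, -0.0, 0.001]
ft_force: [-0.8, -0.4, -2.5]
grip_width: 0.0488
grasp_force: 63.5
```

Call:
apply_moves:
  commands:
    - [-0.4, 0, 0, 0]
    - [-0.4, 0, 0, 0]
    - [0, 0, 0.15, 0]
    - [0, 0, 0, 0]
    - [0, 0, 0, 0]

```text
clock: 41.88
eef_pos: [0.6076, -0.1441, 0.048]
tool_rot: [0.031, 1.0, 0.0, 0.0]
ft_force: [-0.0, 0.6, -2.0]
grip_width: 0.0487
grasp_force: 63.7
```

Call:
apply_moves:
  commands:
    - [0, 0, 0, 0]
    - [0, 0, 0, 0]
    - [0, 0, 0, 0]
    - [0, 0, 0, 0]
    - [0, 0, 0, 0]
  claw: 0.3

```text
clock: 42.3
eef_pos: [0.6077, -0.1441, 0.0482]
tool_rot: [0.031, 1.0, -0.0, 0.0]
ft_force: [1.1, -0.6, 1.1]
grip_width: 0.0595
grasp_force: 0.0
```

Call:
apply_moves:
  commands:
    - [0, 0, -0.8, 0]
    - [0, 0, -0.8, 0]
    - [0, 0, -0.6, 0]
    - [0.8, 0, 0, 0]
    - [0.8, 0, 0, 0]

```text
clock: 42.72
eef_pos: [0.577, -0.1423, 0.0932]
tool_rot: [0.031, 1.0, -0.0, 0.002]
ft_force: [-0.6, -0.7, -0.6]
grip_width: 0.0599
grasp_force: 0.0
```

Call:
apply_moves:
  commands:
    - [0.8, 0, 0, 0]
    - [0.8, 0, 0, 0]
    - [0, 0, 0, 0]
    - [0, 0, 0, 0]
    - [0, 0, 0, 0]
  claw: 1

```text
clock: 43.13
eef_pos: [0.5449, -0.1402, 0.0924]
tool_rot: [0.031, 1.0, -0.0, 0.001]
ft_force: [-0.0, -0.6, 0.5]
grip_width: 0.0006
grasp_force: 0.0
```

Run:
```python
from h import *; from workcell import bot
o=bot.get_obs();to(o,bay(-.0152,-.102),.046,176.42)
```

```text
at [ 0.5449 -0.1402  0.0924] th 176.4 t 43.1 F [-0.  -0.6  0.5] | roll 0.0 tx -3.5 ty 0.013 tz 2.319
```

Call:
apply_moves:
  commands:
    - [0, 0, 0.8, 0]
    - [0, 0, 0.8, 0]
    - [0, 0, 0.7, 0]
    - [-0.5, 0, 0, 0]
    - [-0.5, 0, 0, 0]

```text
clock: 43.55
eef_pos: [0.5638, -0.1411, 0.0445]
tool_rot: [0.031, 1.0, 0.0, -0.001]
ft_force: [0.3, -0.3, 0.4]
grip_width: -0.0001
grasp_force: 0.0
```

Call:
apply_moves:
  commands:
    - [-0.4, 0, 0, 0]
    - [-0.4, 0, 0, 0]
    - [-0.4, 0, 0, 0]
    - [-0.4, 0, 0, 0]
    - [-0.3, 0, 0, 0]

```text
clock: 43.97
eef_pos: [0.6028, -0.1437, 0.0459]
tool_rot: [0.031, 1.0, -0.0, 0.0]
ft_force: [-1.0, -0.3, -1.2]
grip_width: -0.0001
grasp_force: 0.3
```

Call:
apply_moves:
  commands:
    - [-0.2, 0, 0, 0]
    - [-0.15, 0, 0, 0]
    - [-0.1, 0, 0, 0]
    - [-0.1, 0, 0, 0]
    - [0, 0, 0, 0]

```text
clock: 44.38
eef_pos: [0.613, -0.1444, 0.046]
tool_rot: [0.031, 1.0, -0.0, 0.0]
ft_force: [-0.4, -0.4, -0.5]
grip_width: -0.0001
grasp_force: 0.0
```

Call:
apply_moves:
  commands:
    - [-0.05, 0, 0, 0]
    - [-0.05, 0, 0, 0]
    - [-0.05, 0, 0, 0]
    - [0, 0, 0, 0]
    - [0, 0, 0, 0]

```text
clock: 44.8
eef_pos: [0.6149, -0.1445, 0.0459]
tool_rot: [0.031, 1.0, 0.0, -0.001]
ft_force: [-4.9, -0.1, 3.5]
grip_width: 0.0002
grasp_force: 2.3
```

Call:
apply_moves:
  commands:
    - [-0.05, 0, 0, 0]
    - [-0.05, 0, 0, 0]
    - [0, 0, 0, 0]
    - [0, 0, 0, 0]
    - [0, 0, 0, 0]

```text
clock: 45.22
eef_pos: [0.6149, -0.1445, 0.0458]
tool_rot: [0.031, 1.0, 0.0, -0.003]
ft_force: [-9.0, 1.2, 6.5]
grip_width: -0.0002
grasp_force: 4.7
```

All four are in. I'll back off and check.

Call:
apply_moves:
  commands:
    - [0.6, 0, 0, 0]
    - [0.8, 0, -0.3, 0]
    - [0.8, 0, -0.8, 0]
    - [0.8, 0, -0.8, 0]
    - [0.8, 0, -1, 0]

```text
clock: 45.63
eef_pos: [0.5415, -0.1398, 0.1037]
tool_rot: [0.031, 1.0, 0.0, 0.0]
ft_force: [-0.0, 0.3, 0.0]
grip_width: -0.0002
grasp_force: 0.0
```

Call:
apply_moves:
  commands:
    - [1, -1, 0, 0]
    - [1, -1, 0, 0]
    - [1, -1, 0, 0]
    - [0, -1, 0, 0]
    - [0, -1, 0, 0]

```text
clock: 46.05
eef_pos: [0.4755, -0.237, 0.1045]
tool_rot: [0.031, 1.0, -0.0, 0.001]
ft_force: [0.4, -0.2, -0.4]
grip_width: -0.0001
grasp_force: 0.0
```

Run:
```python
from h import *; from workcell import bot
to(bot.get_obs(),bay(-.02,.245),.12,176.42)
t=bot.camera('top')['image'];s=bot.camera('side')['image']
a=cv2.resize(t[140:240,220:440],(790,359))[:,:790];b=cv2.resize(s[170:290,280:480],(400,240))
p=np.zeros((600,790,3),np.uint8);p[:359]=a;p[359:599,:400]=b;cv2.imwrite('pics/m9.png',p)
```

```text
at [ 0.4755 -0.237   0.1045] th 176.4 t 46.0 F [ 0.4 -0.2 -0.4] | roll 0.0 tx -6.419 ty 22.406 tz -0.776
```

View pics/m9.png

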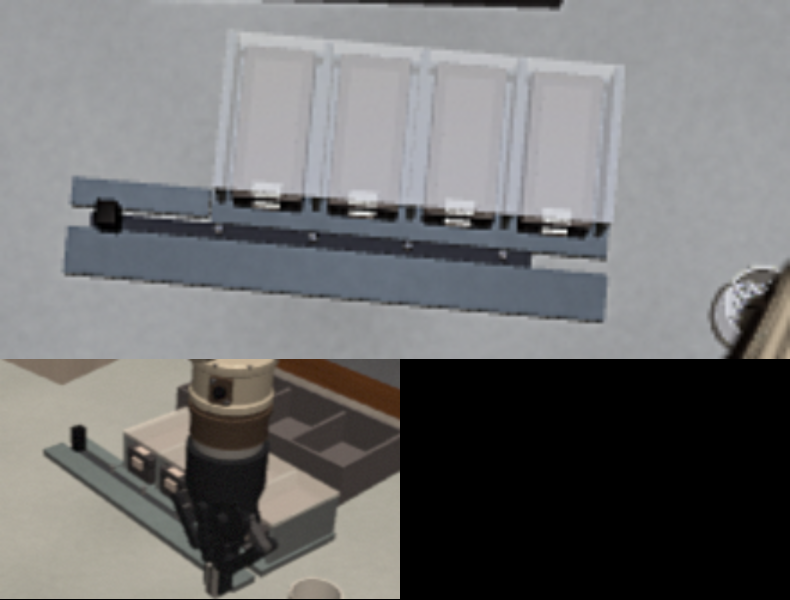

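All four boxes are home and straight in their lanes with buttons facing out, at (268,192), (362,200), (460,207) and (557,222). The lock pegs still stand in front of the rails. Next I'll move left of the grip.

Call:
apply_moves:
  commands:
    - [0, 0.9, -0.2, 0]
    - [0, 0.9, -0.2, 0]
    - [0, 0.9, -0.2, 0]
    - [0, 0.9, -0.2, 0]
    - [0, 0.9, 0, 0]

```text
clock: 46.57
eef_pos: [0.4828, -0.145, 0.1209]
tool_rot: [0.031, 1.0, -0.0, 0.002]
ft_force: [0.6, -0.2, 0.3]
grip_width: 0.0004
grasp_force: 0.0
```

Call:
apply_moves:
  commands:
    - [0, 0.9, 0, 0]
    - [0, 0.9, 0, 0]
    - [0, 0.9, 0, 0]
    - [0, 0.9, 0, 0]
    - [0, 0.9, 0, 0]

```text
clock: 46.98
eef_pos: [0.4877, -0.0547, 0.1201]
tool_rot: [0.031, 1.0, 0.0, 0.001]
ft_force: [0.4, 0.4, 0.9]
grip_width: -0.0001
grasp_force: 0.0
```

Call:
apply_moves:
  commands:
    - [0, 0.9, 0, 0]
    - [0, 0.9, 0, 0]
    - [0, 0.9, 0, 0]
    - [0, 0.9, 0, 0]
    - [0, 0.9, 0, 0]

```text
clock: 47.4
eef_pos: [0.4932, 0.0353, 0.1201]
tool_rot: [0.031, 1.0, 0.0, 0.001]
ft_force: [0.8, -0.3, -1.0]
grip_width: -0.0
grasp_force: 0.0
```

Call:
apply_moves:
  commands:
    - [-0.65, 0.9, 0, 0]
    - [-0.65, 0.9, 0, 0]
    - [-0.65, 0.9, 0, 0]
    - [-0.65, 0.9, 0, 0]
    - [-0.65, 0.9, 0, 0]

```text
clock: 47.82
eef_pos: [0.564, 0.1213, 0.12]
tool_rot: [0.031, 1.0, 0.0, 0.001]
ft_force: [0.2, -0.8, -0.4]
grip_width: 0.0001
grasp_force: 0.0
```

Call:
apply_moves:
  commands:
    - [-0.65, 0.9, 0, 0]
    - [-0.65, 0.9, 0, 0]
    - [-0.65, 0.9, 0, 0]
    - [-0.65, 0.9, 0, 0]
    - [-0.6, 0.8, 0, 0]

```text
clock: 48.23
eef_pos: [0.6332, 0.2056, 0.1198]
tool_rot: [0.03, 1.0, 0.001, 0.001]
ft_force: [0.1, 0.2, 0.1]
grip_width: 0.0001
grasp_force: 0.0
```

Run:
```python
from h import *; from workcell import bot
to(bot.get_obs(),bay(-.02,.245),.046,176.42)
```

```text
at [0.6332 0.2056 0.1198] th 176.5 t 48.2 F [0.1 0.2 0.1] | roll 0.002 tx 0.07 ty -0.17 tz 3.692
```

Call:
apply_moves:
  commands:
    - [0.05, 0, 0.8, 0]
    - [0, 0, 0.8, 0]
    - [0, 0, 0.8, 0]
    - [0, 0, 0.8, 0]
    - [0, 0, 0.5, 0]

```text
clock: 48.65
eef_pos: [0.6305, 0.2041, 0.0438]
tool_rot: [0.031, 1.0, 0.0, -0.001]
ft_force: [-0.2, -0.5, -0.6]
grip_width: -0.0001
grasp_force: 0.0
```

Call:
apply_moves:
  commands:
    - [0, -0.2, 0, 0]
    - [0, -0.2, 0, 0]
    - [0, -0.2, 0, 0]
    - [0, -0.2, 0, 0]
    - [0, -0.2, 0, 0]

```text
clock: 49.07
eef_pos: [0.6308, 0.1835, 0.0471]
tool_rot: [0.031, 1.0, 0.001, 0.001]
ft_force: [0.2, 1.3, -0.7]
grip_width: 0.0002
grasp_force: 1.1
```

Call:
apply_moves:
  commands:
    - [0, -0.2, 0, 0]
    - [0, -0.2, 0, 0]
    - [0, -0.2, 0, 0]
    - [0, -0.2, 0, 0]
    - [0, -0.2, 0, 0]

```text
clock: 49.48
eef_pos: [0.6294, 0.163, 0.0465]
tool_rot: [0.031, 1.0, 0.0, 0.001]
ft_force: [0.8, 2.2, 2.1]
grip_width: 0.0001
grasp_force: 1.1
```

Call:
apply_moves:
  commands:
    - [0, -0.05, 0, 0]
    - [0, -0.05, 0, 0]
    - [0, -0.05, 0, 0]
    - [0, 0, 0, 0]
    - [0, 0, 0, 0]

```text
clock: 49.9
eef_pos: [0.6285, 0.1601, 0.0456]
tool_rot: [0.031, 1.0, -0.0, -0.0]
ft_force: [0.6, 1.4, 0.6]
grip_width: -0.0
grasp_force: 0.5
```

Call:
apply_moves:
  commands:
    - [0, -0.05, 0, 0]
    - [0, -0.05, 0, 0]
    - [0, -0.05, 0, 0]
    - [0, 0, 0, 0]
    - [0, 0, 0, 0]

```text
clock: 50.32
eef_pos: [0.6284, 0.1586, 0.0457]
tool_rot: [0.031, 1.0, 0.001, -0.0]
ft_force: [1.1, 4.5, -0.2]
grip_width: -0.0
grasp_force: 2.7
```

Call:
apply_moves:
  commands:
    - [0, -0.05, 0, 0]
    - [0, -0.05, 0, 0]
    - [0, 0, 0, 0]
    - [0, 0, 0, 0]
    - [0, 0, 0, 0]

```text
clock: 50.73
eef_pos: [0.6283, 0.1585, 0.0458]
tool_rot: [0.03, 1.0, 0.003, -0.0]
ft_force: [1.8, 9.5, -0.9]
grip_width: -0.0001
grasp_force: 4.8
```

Locked at the end stop. I'll retreat and take a final look.

Call:
apply_moves:
  commands:
    - [0, 0.4, 0, 0]
    - [0, 0.4, -0.5, 0]
    - [0, 0, -1, 0]
    - [0, 0, -1, 0]
    - [0, 0, -1, 0]

```text
clock: 51.15
eef_pos: [0.6288, 0.1711, 0.1168]
tool_rot: [0.031, 1.0, -0.001, -0.001]
ft_force: [0.4, 0.5, -0.6]
grip_width: 0.0001
grasp_force: 0.0
```

Call:
apply_moves:
  commands:
    - [0.8, 0.8, -0.6, 0]
    - [0.8, 0.8, -0.6, 0]
    - [0.8, 0.8, -0.6, 0]
    - [0.8, 0.8, 0, 0]
    - [0.8, 0.8, 0, 0]

```text
clock: 51.57
eef_pos: [0.5543, 0.2566, 0.1539]
tool_rot: [0.031, 1.0, -0.0, 0.001]
ft_force: [0.2, -0.3, -0.7]
grip_width: -0.0
grasp_force: 0.0
```

Call:
apply_moves:
  commands:
    - [0.8, 0.8, 0, 0]
    - [0.8, 0.8, 0, 0]
    - [0, 0, 0, 0]
    - [0, 0, 0, 0]
    - [0, 0, 0, 0]

```text
clock: 51.98
eef_pos: [0.5247, 0.2897, 0.1524]
tool_rot: [0.031, 1.0, -0.0, 0.0]
ft_force: [0.2, 0.3, -1.0]
grip_width: -0.0001
grasp_force: 0.0
```

Run:
```python
from h import *; from workcell import bot
t=bot.camera('top')['image'];s=bot.camera('side')['image']
p=np.zeros((600,790,3),np.uint8);p[:359]=cv2.resize(t[140:240,220:440],(790,359));p[359:599,:400]=cv2.resize(s[170:290,280:480],(400,240));p[359:599,405:725]=cv2.resize(s,(320,240));cv2.imwrite('pics/m10.png',p)
```

```text
(no output)
```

View pics/m10.png

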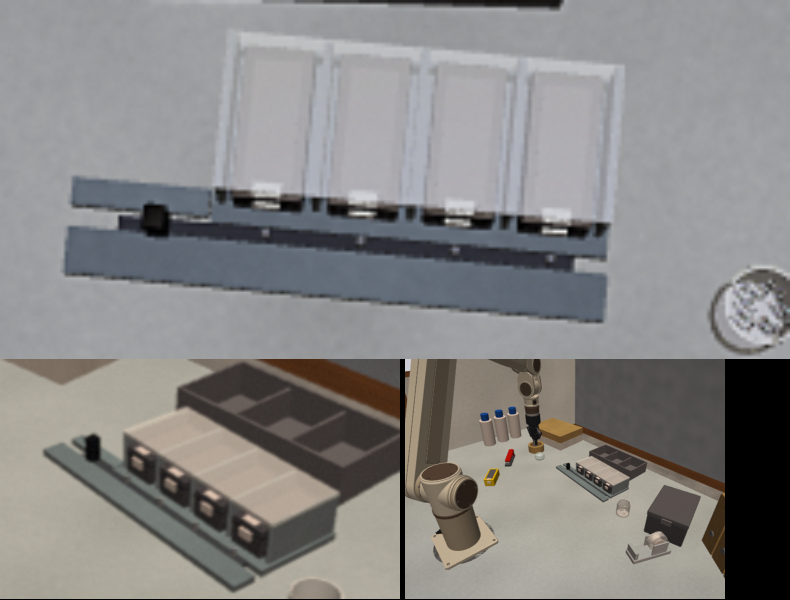

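The pegs are now centred in front of each lane, at (266,233), (361,240), (456,250) and (551,258). All four boxes are home and the bystanders are undisturbed.

```bash
python3 -c "
from workcell import bot
print(bot.job_done())"
```

```text
the job is handed in; nothing more can be done
None
```

The job is handed in: all four grey boxes are home in lanes 0–3 with buttons facing out, the lock is back at its locked stop, and the bystanders look undisturbed in the last pictures (about 52 s used).

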